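# Scoop resin slugs into the glass cell and hold it in the meter's light path

## Task

Check the resin slugs for clarity: with the scoop that stands in the narrow steel tray, scoop up at least two of the slugs, carry them over to the open glass cell and tip at least two into it where it stands, then set the scoop down (tray or counter). Then pick the cell up by its two frosted faces only - the gripper's fingers must never touch the clear windows, nor the slugs - and, without tipping it over, hold it upright and still in the middle of the gap of the transmission meter, clear windows facing the lamp and the detector, at a height where the beam passes through the bottom of the cell at the level of the slugs. Finish while still holding it there, touching no part of the meter with it, and leave the test dome, sports cap, snap gauge and jar where they are.

Things in the scene. Friction and masses are not known exactly. Their poses are not given: they have to be found in the camera images.
- tray: narrow open steel sample tray, fixed. Origin: centre of its underside; x along its length, -x end nearest the robot. Inner floor x -105 to 105, y -26 to 26 mm, 2 mm above the counter; four upright walls 2 mm thick, 28 mm high. At the start the scoop stands at the +x end (its centre at x about 53 mm), the slugs lie scattered between x -104 and 5 mm
- scoop_pan (a point): steel scoop, 90 g, stands flat in the tray, mouth to the slugs; point on the pan's centre, 12 mm above its underside. Axes: -x out of the mouth, y across, z up. Flat pan 66 mm long (lip at x -33), 47 wide (44 inside), floor 1.5 thick, sides and back 22 high (sides 12 high over the 20 mm next to the lip), open front. Slugs slide on it at friction about 0.25. Stands on its own when set down flat
- scoop_grip (a point): where to grip the scoop, in the upper part of its black handle: 75 mm above the pan's underside, 66 mm behind (+x of) the pan's centre. Handle: straight flat bar 22 x 14 mm (14 across y), 80 mm long, rising from the back wall and leaning back 30 deg from vertical, top 98 mm above the underside. Scoop's axes: pinch across y
- slug0_mid (a point): resin slug: chunky bevelled round plug of natural (milky) resin, 22 mm diameter, 22 mm high, 10 g; its centre
- slug1_mid (a point): second slug, same as slug0; its centre
- slug2_mid (a point): third slug, same; its centre
- slug3_mid (a point): fourth slug, same; its centre
- cell_mid (a point): open-topped glass sample cell, about 0.18 kg, standing on the counter; its centre, 40 mm above its underside and 40 mm below its rim. Axes: z up; x from one frosted face to the other (56 mm apart outside; the faces to grip, 66 mm wide, 80 mm high); y from one clear window to the other (66 mm apart). Walls 3 mm, floor 5 mm; mouth 50 (x) by 60 mm (y)
- cell_low (a point): point on the cell's centre line, 17 mm above its underside: the level of slugs lying on its floor, to be brought to the middle of the light path; same axes as cell_mid
- beam_mid (a point): middle of the light path of the transmission meter (fixed), 70 mm above the counter. Axes: y along the beam (lamp head +y, detector head -y), z up. White heads' inner faces at y +-70 mm, each 85 (y) x 108 (x) mm, 115 high; 38 mm round snouts reach 8 mm into the gap. Black base between them 115 mm along x, its top 20 mm above the counter. Gap open above and at both x sides
- dome: clear polycarbonate test dome, 120 mm diameter, 104 mm high with its brass nipple; origin under its centre; leave it alone
- sports_cap: white sports cap, 38 mm diameter, 46 mm high; origin under its centre; leave it alone
- snap_gauge: chrome C-shaped snap gauge lying flat, 90 x 110 x 14 mm; origin on its underside, near its middle; leave it alone
- jar: squat frosted glass jar, open, 80 mm diameter, 50 mm high; origin under its centre; leave it alone

How it is judged:
On the way, in this order (a step that is already met when the one before it is completed fails the run):
1. at least two slugs lie in the scoop, and the scoop is lifted clear of the tray ((distance between each of slug0_mid, slug1_mid and scoop_pan below 0.045 m or distance between each of slug0_mid, slug2_mid and scoop_pan below 0.045 m or distance between each of slug0_mid, slug3_mid and scoop_pan below 0.045 m or distance between each of slug1_mid, slug2_mid and scoop_pan below 0.045 m or distance between each of slug1_mid, slug3_mid and scoop_pan below 0.045 m or distance between each of slug2_mid, slug3_mid and scoop_pan below 0.045 m) and height (world z) of scoop_pan above 0.055 m), for 0.2 s.
2. at least two slugs lie in the cell, which stands upright on the counter ((distance between each of slug0_mid, slug1_mid and cell_low below 0.036 m or distance between each of slug0_mid, slug2_mid and cell_low below 0.036 m or distance between each of slug0_mid, slug3_mid and cell_low below 0.036 m or distance between each of slug1_mid, slug2_mid and cell_low below 0.036 m or distance between each of slug1_mid, slug3_mid and cell_low below 0.036 m or distance between each of slug2_mid, slug3_mid and cell_low below 0.036 m) and height (world z) of cell_mid below 0.046 m and angle between cell_mid's own z axis and vertical below 0.1 rad), for 0.3 s.
At the end, for the whole second after the job is handed in: Two or more slugs in the cell; cell held by both frosted faces, its low point within 12 mm of the light path's middle in height and across the beam, 20 mm along it, square within 0.15 rad, upright within 0.12 rad, still, not touching meter or scoop; scoop at rest in tray or on counter ((distance between each of slug0_mid, slug1_mid and cell_low below 0.036 m or distance between each of slug0_mid, slug2_mid and cell_low below 0.036 m or distance between each of slug0_mid, slug3_mid and cell_low below 0.036 m or distance between each of slug1_mid, slug2_mid and cell_low below 0.036 m or distance between each of slug1_mid, slug3_mid and cell_low below 0.036 m or distance between each of slug2_mid, slug3_mid and cell_low below 0.036 m) and x of cell_low in the frame of beam_mid between -0.012 and 0.012 m and y of cell_low in the frame of beam_mid between -0.02 and 0.02 m and z of cell_low in the frame of beam_mid between -0.012 and 0.012 m and angle between the y axis of cell_mid and the y axis of beam_mid, either way round below 0.15 rad and angle between cell_mid's own z axis and vertical below 0.12 rad and linear speed of each of cell, scoop below 0.02 m/s and angular speed of cell below 0.15 rad/s and contact force between the fingers and cell_c0 above 0.8 N and contact force between the fingers and cell_c1 above 0.8 N and contact force between cell and meter below 0.2 N and contact force between cell and scoop below 0.2 N and height (world z) of scoop_pan below 0.05 m); the arm keeps its last pose, push and grip.
It fails at once if a finger touches a clear window of the cell (contact force between the fingers and cell_c2 above 0.5 N or contact force between the fingers and cell_c3 above 0.5 N).
It fails at once if a finger touches a slug (contact force between the fingers and slug0 above 0.5 N or contact force between the fingers and slug1 above 0.5 N or contact force between the fingers and slug2 above 0.5 N or contact force between the fingers and slug3 above 0.5 N).
It fails at once if the cell is tipped over (angle between cell_mid's own z axis and vertical above 0.6 rad).
It fails at once if the dome, sports cap, snap gauge or jar is moved by more than 25 mm (distance of any of dome, sports_cap, snap_gauge, jar from where it was at the start of the episode above 0.025 m).
It also fails if it takes over 72 s, if anything falls off the work surface, if the arm or the gripper's body presses on something with over 40 N, if the wrist force passes 120 N, or if a joint passes its speed limit or range.

## Robot

A 7-joint arm with a two-finger parallel gripper is mounted at the origin on the work surface. World frame = base frame: x ahead of the robot, y to its left, z up, the work surface at z = 0. Lengths are in m, angles in rad, forces in N, time in s.
With the tool pointing down it reaches from about 0.4 to 0.9 m from the base axis. Payload 5.5 kg.
Tool frame: the origin (TCP) lies midway between the tips of the shut fingers; the grasp point (between the pads) lies 19 mm behind it; z points along the fingers, y is the line along which they close (so a half turn about z gives the same grasp; the last joint's range is limited). The gripper opens to 92 mm and grips with 3 to 60 N. Pads are 19 mm wide; open, the fingers measure 130 mm over their backs; the gripper's body (75 mm by 190 mm) begins 47 mm behind the grasp point.
Start: joints at [1.471, 0.501, -0.427, 1.55, 0.221, 1.138, -0.21], TCP at [0.231, -0.608, 0.227] pointing down, gripper open.
Joint ranges: [-2.88, 2.88], [-0.31, 2.03], [-1.54, 1.56], [0.2, 2.42], [-1.41, 4.55], [0.19, 2.02], [-2.57, 2.57]. Speed limits (rad/s): [2.57, 2.57, 3.14, 3.14, 3.14, 3.14, 3.14].

## Interface

Orientations are given as a unit quaternion [x, y, z, w].
In Python, from rig import env, capture, job, finder gives the robot as it stands. The module is installed in compiled form; this text tells all that it offers.
- The arm moves only by the shell command python3 -m jog 'ROWS'. ROWS is JSON, a list of rows, each a list of 7 numbers: the shift along the tool's x, y, z scaled (see below), then the turn, a rotation vector about the tool's x, y, z scaled (see below), then the opening, from -1 (shut) to 1 (fully open). In form: [[tx, ty, tz, wx, wy, wz, hand], ...]. A call has 1 to 12 rows; each row shifts and turns the commanded pose from where the row before left it, along the tool's axes as they then stand; what a row does not reach is not made up. The controller multiplies each number of a shift by 40 mm and each number of a turn by 5 degrees. A row lasts 1/12 s, in which the tool goes at most 41.7 mm and 7.16 degrees, less where a joint would pass 70% of its speed; a pose out of reach is approached as far as the arm can. A call with a number of a shift or a turn outside -1 to 1 is refused whole. A call with a gripper value outside its range is refused whole. The fingers move at their own pace and stop on an object; the grip force is fixed at half the most. Time passes only in rows, so rows that do not move let the fingers close. It gives the time, the measured TCP pose, the force, the opening and the grip force at its end, in the units of the state.
- env.get_obs(): the state, without advancing time (a new reading comes with each control period).
- capture(name): name is "scene" or "side" or "wrist"; returns a dict with "color" (480x640x3 uint8, red, green, blue), "vertical_fov" (degrees; the focal length in pixels is half the picture's height over the tangent of half this angle, whatever the lens; pixels are square), "cx", "cy" (the principal point, pixels), "pose" (4x4, takes a point from camera to world coordinates). Camera axes: x right, y down, z forward; pixel columns grow to the right and rows downward; lengths in m; the calibration is good to about 2 mm. A picture is of the moment at which its call begins. There is no depth.
- job.sign_off(): hands the job in; it is judged then, once.
Trained networks look in the newest picture that a camera, given by its name, has taken for a name from the list of things; names that differ only in an ending like _2 or _b are one class to them, and where a whole thing is asked for, a point or a joint stands for the part that bears it (a point fixed in the world has none). Each returns a list of dicts, best first, with "score" (0 to 1); they miss things now and then, are a little off and sometimes report something else, mostly with a low value. They report only what shows in the picture. A call takes as long as a camera call.
- finder.recognise(target, camera): "extent" ([centre column, centre row, width, height] in pixels, round what is visible of it).
- finder.masks_of(target, camera): "region" (480x640 bool, what is visible of it) and "extent" ([centre column, centre row, width, height] in pixels, round what is visible of it).
The state is a dict: "time_s": time; "qpos": joint angles; "joint_vel": joint speeds; "tau": joint torques, N m; "tool_pos": TCP position; "tool_rot": TCP orientation; "contact_force": force on the tool from outside, world axes, zero at the start; "wrist_torque": the same for the moment, N m; "grip_width": finger opening in m; "grasp_force": force on a finger pad.
Only numpy, scipy, OpenCV 4.12 (cv2) and the standard library are available. Lean on these libraries where they do the work, as an engineer would, in place of code of your own. Each camera call takes 0.05 s, during which the arm holds its last target. There are 200 camera calls.

## Working session

There is one attempt and no reset: what is moved stays moved. The work goes in short steps, Python scripts to look and compute and a shell command to move; the robot and the scene stay as the last step left them, time stands still between calls to the robot, and variables do not carry over. Pictures are saved under pics/ and viewed, at most 10 in all, crops included, and the job is handed in when it is done.

```bash
mkdir -p pics
cat > h.py <<'E'
from rig import env,capture,job,finder
import numpy as np,cv2
from scipy.spatial.transform import Rotation as R
def K(c):
    f=240/np.tan(np.radians(c["vertical_fov"])/2); return f
def proj(c,P):
    T=np.linalg.inv(c["pose"]); p=T[:3,:3]@np.asarray(P,float)+T[:3,3]; f=K(c); return np.array([c["cx"]+f*p[0]/p[2],c["cy"]+f*p[1]/p[2]])
def ray(c,u,v):
    f=K(c); d=c["pose"][:3,:3]@np.array([(u-c["cx"])/f,(v-c["cy"])/f,1]); return c["pose"][:3,3],d/np.linalg.norm(d)
def onz(c,u,v,z):
    o,d=ray(c,u,v); return o+d*(z-o[2])/d[2]
def tri(rs):
    A=sum(np.eye(3)-np.outer(d,d) for o,d in rs); b=sum((np.eye(3)-np.outer(d,d))@o for o,d in rs); return np.linalg.solve(A,b)
E
python3 - <<'E'
from h import *
np.set_printoptions(precision=3,suppress=True)
o=env.get_obs(); print(o)
for n in ["scene","side","wrist"]:
    c=capture(n); cv2.imwrite(f"pics/{n}0.png",c["color"][:,:,::-1]); print(n,c["vertical_fov"],c["cx"],c["cy"],c["pose"])
    for t in ["tray","scoop_pan","scoop_grip","slug0_mid","cell_mid","beam_mid","dome","sports_cap","snap_gauge","jar"]:
        for r in finder.recognise(t,n)[:5]:
            if r["score"]>.3: print(t,round(r["score"],2),np.round(r["extent"],1))
E
```

```text
{'time_s': 0.0, 'qpos': array([ 1.471,  0.502, -0.427,  1.551,  0.221,  1.138, -0.21 ]), 'joint_vel': array([ 0.001,  0.   , -0.002, -0.001, -0.001,  0.001, -0.   ]), 'tau': array([ -0.   , -56.658,  -5.817, -27.91 ,  -0.069,   0.031,   0.   ]), 'tool_pos': array([ 0.23 , -0.607,  0.226]), 'tool_rot': array([ 0.984,  0.18 , -0.   , -0.001]), 'contact_force': array([ 0.639, -0.586,  0.211]), 'wrist_torque': array([0.039, 0.045, 0.031]), 'grasp_force': 0.0, 'grip_width': 0.09201525003568183}
scene 50.96643566578583 321.57922690311995 250.62392069735137 [[-0.853  0.431 -0.294  0.953]
 [ 0.521  0.713 -0.469  0.436]
 [ 0.008 -0.553 -0.833  1.045]
 [ 0.     0.     0.     1.   ]]
tray 0.88 [361.2 268.   90.9  50.7]
scoop_pan 0.9 [325.9 277.6  45.6  20.6]
scoop_grip 0.75 [329.6 277.5  50.2  22. ]
cell_mid 0.56 [313.2 190.3  29.1  42. ]
beam_mid 0.87 [481.5 377.6 135.4 176.5]
dome 0.86 [304.3 140.3  46.   45.4]
dome 0.36 [374.8 265.9   8.4   9.2]
sports_cap 0.73 [434.  281.2  15.7  18. ]
snap_gauge 0.7 [295.1 362.1  58.2  67.5]
jar 0.72 [237.9 225.4  33.9  31.5]
side 43.45915920306109 313.735
[... 151 characters left out ...]
 ]]
tray 0.63 [345.5 270.6  97.3  65.6]
scoop_grip 0.62 [344.2 274.1  10.6  11.7]
scoop_grip 0.57 [315.6 248.4  53.6  47.9]
slug0_mid 0.64 [379.9 289.2   6.8  14.8]
slug0_mid 0.63 [388.2 187.8  34.9  48. ]
cell_mid 0.68 [387.1 189.2  32.3  43.8]
cell_mid 0.61 [219.4 288.4  56.4  52.5]
beam_mid 0.64 [304.6 397.8 142.3 161.2]
dome 0.94 [432.3 149.3  53.4  51.7]
sports_cap 0.59 [388.5 328.8  20.7  27.6]
snap_gauge 0.87 [219.1 288.6  57.4  56.1]
jar 0.94 [301.2 172.5  32.2  35.8]
jar 0.7 [219.  285.1  55.4  53.3]
wrist 60.58805074983123 322.31240913602835 241.8871181688429 [[ 0.355 -0.889 -0.291  0.309]
 [-0.935 -0.337 -0.11  -0.576]
 [-0.001  0.311 -0.95   0.384]
 [ 0.     0.     0.     1.   ]]
```

Run:
```python
import cv2
a=cv2.imread("pics/scene0.png")[100:480,200:580];b=cv2.imread("pics/side0.png")[100:480,170:550]
cv2.imwrite("pics/both0.png",cv2.resize(cv2.hconcat([a,b]),(800,400)))
for n,(y,x) in dict(scene=(160,270),side=(140,290)).items():
    i=cv2.imread(f"pics/{n}0.png")[y:y+160,x:x+150]; cv2.imwrite(f"pics/{n}0c.png",cv2.resize(i,None,fx=2.66,fy=2.66,interpolation=2))
cv2.imwrite("pics/crop0.png",cv2.hconcat([cv2.imread("pics/scene0c.png"),cv2.imread("pics/side0c.png")]))
```

```text
(no output)
```

View pics/both0.png

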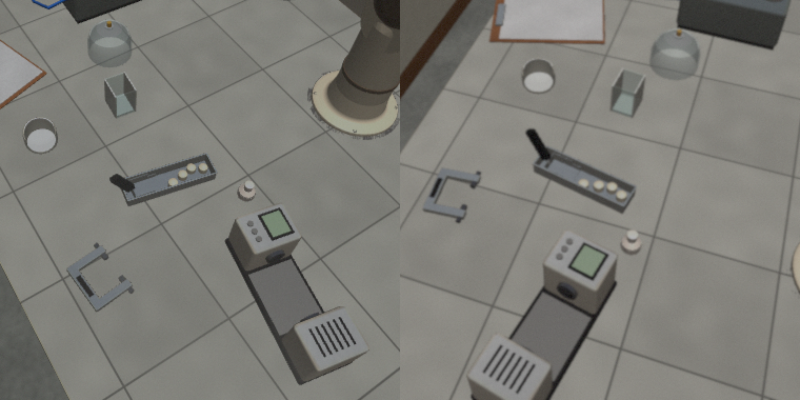

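View pics/crop0.png

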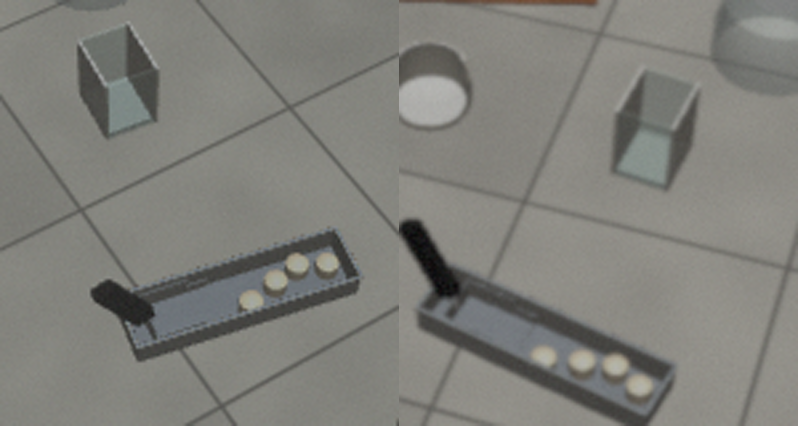

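```bash
cat > m.py <<'E'
from h import *
np.set_printoptions(precision=3,suppress=True)
c=capture("scene");d=capture("side")
S=lambda x,y:(270+x/2.66,160+y/2.66); D=lambda x,y:(290+(x-399)/2.66,140+y/2.66)
def p(n,a,b): print(n,tri([ray(c,*a),ray(d,*b)]))
p("cellbot",S(107,136),D(614,175)); 
for n,a,b in [("trayA",S(121,290),D(456,268)),("trayB",S(335,229),D(674,367)),("trayC",S(358,277),D(648,410)),("trayD",S(137,345),D(418,312)),
 ("cell1",S(78,42),D(699,85)),("cell1",S(78,42),D(645,68)),("cell1",S(107,87),D(615,113)),("cell1",S(128,26),D(699,85)),
 ("slug",S(327,258),D(639,380)),("slug",S(297,260),D(615,361)),("slug",S(276,277),D(582,356)),("slug",S(250,295),D(543,352)),
 ("hand",S(100,292),D(411,225))]: p(n,a,b)
B=lambda x,y:(200+x*.95,100+y*.95); E=lambda x,y:(170+(x-400)*.95,100+y*.95)
p("meter lampnear",B(298,236),E(616,258)); p("cap",B(247,183),E(632,235));p("dome",B(109,24),E(679,33));p("jar",B(41,135),E(538,80))
for a in [(232,212),(288,207),(298,236),(238,246),(297,330),(350,308),(366,345)]: print("z.115",onz(c,*B(*a),.115))
print("gauge",onz(c,295,362,.01))
E
python3 m.py
```

```text
cellbot [ 0.543 -0.276 -0.007]
trayA [ 0.634 -0.098  0.024]
trayB [ 0.43  -0.054  0.025]
trayC [ 0.44  -0.005  0.021]
trayD [ 0.649 -0.046  0.018]
cell1 [ 0.5   -0.409 -0.008]
cell1 [ 0.538 -0.339  0.072]
cell1 [ 0.546 -0.27   0.077]
cell1 [ 0.485 -0.332  0.072]
slug [ 0.454 -0.034  0.022]
slug [ 0.478 -0.047  0.021]
slug [ 0.505 -0.042  0.022]
slug [ 0.536 -0.037  0.021]
hand [ 0.667 -0.078  0.084]
meter lampnear [0.424 0.211 0.127]
cap [0.405 0.063 0.034]
dome [ 0.442 -0.48   0.094]
jar [ 0.735 -0.304  0.014]
z.115 [0.515 0.127 0.115]
z.115 [0.412 0.176 0.115]
z.115 [0.438 0.235 0.115]
z.115 [0.549 0.191 0.115]
z.115 [0.56  0.37  0.115]
z.115 [0.453 0.39  0.115]
z.115 [0.475 0.451 0.115]
gauge [0.786 0.07  0.01 ]
```

```bash
cat > go.py <<'E'
import sys; from h import *
# go.py x y z yaw(deg) tilt(deg, about tool y after yaw; + leans tool top toward -toolx? ) -> tool-frame deltas in row units
def Rt(yaw,tilt):
    return R.from_euler('z',yaw,degrees=True)*R.from_euler('x',180,degrees=True)*R.from_euler('y',tilt,degrees=True)
def plan(x,y,z,yaw,tilt=0):
    o=env.get_obs(); A=R.from_quat(o["tool_rot"]); B=Rt(yaw,tilt)
    s=A.inv().apply(np.array([x,y,z])-o["tool_pos"])/.04; w=np.degrees((A.inv()*B).as_rotvec())/5
    print("t",round(o["time_s"],2),"pos",o["tool_pos"].round(4),"w",round(float(o["grip_width"]),4),"F",o["contact_force"].round(1))
    X=A.as_matrix(); print("yaw",np.degrees(np.arctan2(X[1,0],X[0,0])).round(2),"toolz",X[:,2].round(3),"q",o["qpos"].round(2))
    print("shift(first, cur axes)",s.round(2),"norm",np.linalg.norm(s).round(2),"turn",w.round(2),np.linalg.norm(w).round(2))
    print("shift in new axes",(B.inv().apply(np.array([x,y,z])-o["tool_pos"])/.04).round(2))
if __name__=="__main__": plan(*map(float,sys.argv[1:]))
E
python3 go.py .50 -.17 .33 -12 0
```

```text
t 1.75 pos [ 0.2307 -0.6077  0.2267] w 0.0918 F [-0.1 -0.  -0.5]
yaw 20.79 toolz [ 0. -0. -1.] q [ 1.47  0.5  -0.43  1.55  0.22  1.14 -0.21]
shift(first, cur axes) [10.18 -7.84 -2.58] norm 13.1 turn [ 0.   -0.    6.56] 6.56
shift in new axes [  4.31 -12.1   -2.58]
```

```bash
python3 -m jog '[[0.73,-0.56,-0.35,0,0,0,1],[0.73,-0.56,-0.35,0,0,0,1],[0.73,-0.56,-0.35,0,0,0,1],[0.73,-0.56,-0.35,0,0,0,1],[0.78,-0.6,-0.2,0,0,0,1],[0.78,-0.6,-0.2,0,0,0,1],[0.78,-0.6,-0.2,0,0,0,1],[0.78,-0.6,-0.2,0,0,0,1],[0.78,-0.6,0,0,0,0,1],[0.78,-0.6,0,0,0,0,1],[0.78,-0.6,0,0,0,0,1],[0.78,-0.6,0,0,0,0,1]]'
python3 -m jog '[[0.78,-0.6,0,0,0,0,1],[0,0,0,0,0,0.94,1],[0,0,0,0,0,0.94,1],[0,0,0,0,0,0.94,1],[0,0,0,0,0,0.94,1],[0,0,0,0,0,0.94,1],[0,0,0,0,0,0.94,1],[0,0,0,0,0,0.94,1],[0,0,0,0,0,0,1],[0,0,0,0,0,0,1]]'
python3 - <<'E'
from h import *
from go import plan
plan(.5,-.17,.33,-12)
np.set_printoptions(precision=3,suppress=True)
c=capture("wrist"); cv2.imwrite("pics/w1.png",c["color"][:,:,::-1]); np.savez("w1",**c); print(c["pose"])
E
```

```text
time_s: 2.75
tool_pos: [0.474, -0.2127, 0.3152]
tool_rot: [0.984, 0.18, 0.0, 0.001]
contact_force: [-0.0, -0.0, 0.1]
grip_width: 0.0915
grasp_force: 0.0
time_s: 3.58
tool_pos: [0.494, -0.1808, 0.3149]
tool_rot: [0.995, -0.104, 0.0, 0.0]
contact_force: [-0.1, 0.5, -0.3]
grip_width: 0.0919
grasp_force: 0.0
t 3.58 pos [ 0.494  -0.1808  0.3149] w 0.0919 F [-0.1  0.5 -0.3]
yaw -11.97 toolz [ 0. -0. -1.] q [ 0.85  0.22 -0.64  1.75  0.14  1.22 -1.6 ]
shift(first, cur axes) [ 0.09 -0.29 -0.38] norm 0.49 turn [ 0.   -0.    0.01] 0.01
shift in new axes [ 0.09 -0.3  -0.38]
[[-0.207 -0.93  -0.304  0.576]
 [-0.978  0.197  0.065 -0.197]
 [-0.     0.311 -0.95   0.472]
 [ 0.     0.     0.     1.   ]]
```

View pics/w1.png

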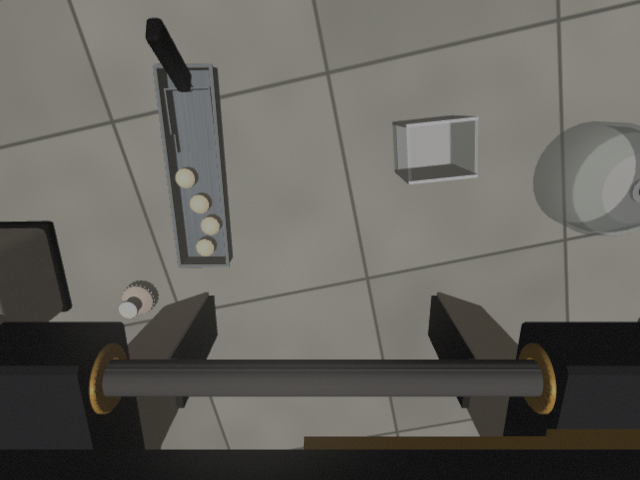

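```bash
cat > fit.py <<'E'
from h import *
from scipy.optimize import least_squares
np.set_printoptions(precision=4,suppress=True)
w=dict(np.load("w1.npz")); c=capture("scene");d=capture("side")
S=lambda x,y:(270+x/2.66,160+y/2.66); D=lambda x,y:(290+(x-399)/2.66,140+y/2.66)
def fit(name,obs,x0,freez=True):
    def P(p,l):
        a=p[2]; return np.array([p[0]+l[0]*np.cos(a)-l[1]*np.sin(a),p[1]+l[0]*np.sin(a)+l[1]*np.cos(a),l[2]+p[3]])
    r=least_squares(lambda p:np.r_[np.concatenate([proj(cam,P(p,l))-uv for cam,l,uv in obs]),p[3]/.003],x0+[0],loss="soft_l1")
    print(name,r.x,np.degrees(r.x[2])); print(r.fun.reshape(-1)[:-1].reshape(-1,2).round(1)); return r.x
h=.107;g=.028;z=.030
t=fit("tray",[(w,(h,g,z),(153,66)),(w,(h,-g,z),(217,65)),(w,(-h,-g,z),(231,266)),(w,(-h,g,z),(179,267)),
 (c,(h,-g,z),S(121,290)),(c,(-h,-g,z),S(335,229)),(c,(-h,g,z),S(358,277)),(c,(h,g,z),S(137,345)),
 (d,(h,-g,z),D(456,268)),(d,(-h,-g,z),D(674,367)),(d,(-h,g,z),D(648,410)),(d,(h,g,z),D(418,312))],[.538,-.051,-.2])
X,Y,Z=.028,.033,.08
q=fit("cell",[(w,(X,-Y,Z),(477,117)),(w,(-X,-Y,Z),(477,178)),(w,(-X,Y,Z),(409,184)),(w,(X,Y,0),(394,123)),
 (c,(X,-Y,Z),S(78,42)),(c,(X,Y,Z),S(107,87)),(c,(-X,-Y,Z),S(128,26)),(c,(-X,Y,Z),S(158,70)),(c,(X,Y,0),S(107,136)),
 (d,(X,-Y,Z),D(645,68)),(d,(-X,-Y,Z),D(699,85)),(d,(X,Y,Z),D(615,113)),(d,(X,Y,0),D(614,175))],[.515,-.301,.12])
a=t[2]
for uv in [(185,178),(199,204),(210,226),(205,247)]:
    p=onz(w,*uv,.022+.0); e=p[:2]-t[:2]; print("slug tray xy",(e[0]*np.cos(a)+e[1]*np.sin(a)).round(4),(-e[0]*np.sin(a)+e[1]*np.cos(a)).round(4))
# scoop grip prediction in wrist view
for l in [(.119,0,.077),(.053,0,.014),(.119+.0133,0,.1)]:
    for n,cam in (("w",w),("c",c),("d",d)):
        P=[t[0]+l[0]*np.cos(a),t[1]+l[0]*np.sin(a),l[2]]; print(n,proj(cam,P),P)
# handle top centre
print("handtop",tri([ray(w,153,26),ray(c,*S(100,292)),ray(d,*D(411,226))]))
E
python3 fit.py
```

```text
tray [ 0.5387 -0.0483 -0.2036 -0.0016] -11.665797750878824
[[ 3.2  0.1]
 [-4.7  0.8]
 [-2.4 -0.2]
 [ 1.3 -1. ]
 [-1.2  1.3]
 [ 0.9 -0.8]
 [ 2.  -0.5]
 [ 0.8  0.2]
 [-1.2 -2.5]
 [ 1.3 -1.2]
 [-0.8  1. ]
 [-0.1 -2.6]]
cell [ 0.5138 -0.3    -0.1072 -0.0043] -6.1415181394377045
[[ 1.2  0.2]
 [ 0.3 -0.6]
 [-0.1  0.3]
 [-1.3 -1.2]
 [ 0.4 -0.3]
 [ 0.2  0.8]
 [ 1.3 -1.1]
 [ 1.1 -0. ]
 [ 0.5  2. ]
 [-0.4 -0.4]
 [ 1.  -0. ]
 [ 0.5 -0. ]
 [-1.1  0.1]]
slug tray xy -0.0059 0.0136
slug tray xy -0.0352 0.0011
slug tray xy -0.0608 -0.0089
slug tray xy -0.086 -0.0009
w [164.9434  45.747 ] [np.float64(0.6552198363721511), np.float64(-0.07231999763797567), 0.077]
c [313.2581 270.5714] [np.float64(0.6552198363721511), np.float64(-0.07231999763797567), 0.077]
d [298.4905 230.0716] [np.float64(0.6552198363721511), np.float64(-0.07231999763797567), 0.077]
w [194.0204 121.8068] [np.float64(0.5905831529396203), np.float64(-0.058974618106362675), 0.014]
c [339.6178 276.4348] [np.float64(0.5905831529396203), np.float64(-0.058974618106362675), 0.014]
d [324.2632 259.9375] [np.float64(0.5905831529396203), np.float64(-0.058974618106362675), 0.014]
w [152.5969  23.7255] [np.float64(0.6682451074274944), np.float64(-0.07500929381631587), 0.1]
c [307.5022 266.8674] [np.float64(0.6682451074274944), np.float64(-0.07500929381631587), 0.1]
d [292.9958 220.7587] [np.float64(0.6682451074274944), np.float64(-0.07500929381631587), 0.1]
handtop [ 0.6674 -0.073   0.0901]
```

```bash
python3 go.py .6947 -.0805 .147 -11.67 -30
```

```text
t 3.73 pos [ 0.494  -0.1808  0.3148] w 0.0919 F [-0.4 -0.1 -0.3]
yaw -12.01 toolz [ 0. -0. -1.] q [ 0.85  0.22 -0.64  1.75  0.14  1.22 -1.6 ]
shift(first, cur axes) [ 4.39 -3.5   4.2 ] norm 7.0 turn [-0.02 -6.   -0.07] 6.0
shift in new axes [ 5.91 -3.47  1.43]
```

```bash
python3 -m jog '[[0.73,-0.58,0,0,0,0,1],[0.73,-0.58,0,0,0,0,1],[0.73,-0.58,0,0,0,0,1],[0.73,-0.58,0,0,0,0,1],[0.73,-0.58,0,0,0,0,1],[0.73,-0.58,0,0,0,0,1],[0,0,0,0,-1,0,1],[0,0,0,0,-1,0,1],[0,0,0,0,-1,0,1],[0,0,0,0,-1,0,1],[0,0,0,0,-1,0,1],[0,0,0,0,-1,0,1]]'
python3 -m jog '[[0,0,0,0,0,0,1],[0,0,0,0,0,0,1]]'; python3 go.py .6947 -.0805 .147 -11.67 -30
```

```text
time_s: 4.73
tool_pos: [0.6903, -0.0786, 0.3017]
tool_rot: [0.965, -0.099, -0.24, -0.027]
contact_force: [0.0, 2.3, -3.6]
grip_width: 0.0917
grasp_force: 0.0
time_s: 4.9
tool_pos: [0.6892, -0.0825, 0.3038]
tool_rot: [0.966, -0.103, -0.237, -0.022]
contact_force: [0.5, 0.4, 0.4]
grip_width: 0.0917
grasp_force: 0.0
t 4.9 pos [ 0.6892 -0.0825  0.3038] w 0.0917 F [0.5 0.4 0.4]
yaw -12.27 toolz [-0.453  0.091 -0.887] q [ 0.24  0.91 -0.38  0.76  0.19  1.98 -1.82]
shift(first, cur axes) [ 1.92 -0.1   3.42] norm 3.92 turn [ 0.02 -0.49 -0.11] 0.51
shift in new axes [ 2.07 -0.08  3.33]
```

```bash
python3 go.py .667 -.075 .137 -11.67 -12
```

```text
t 4.9 pos [ 0.6892 -0.0825  0.3038] w 0.0917 F [0.5 0.4 0.4]
yaw -12.27 toolz [-0.453  0.091 -0.887] q [ 0.24  0.91 -0.38  0.76  0.19  1.98 -1.82]
shift(first, cur axes) [ 1.41 -0.1   3.97] norm 4.21 turn [ 0.04  3.11 -0.1 ] 3.11
shift in new axes [ 0.3  -0.07  4.2 ]
```

```bash
python3 -m jog '[[0,0,0,0,0.78,0,1],[0,0,0,0,0.78,0,1],[0,0,0,0,0.78,0,1],[0,0,0,0,0.78,-0.1,1],[0.06,0,0.7,0,0,0,1],[0.06,0,0.7,0,0,0,1],[0.06,0,0.7,0,0,0,1],[0.06,0,0.7,0,0,0,1],[0.06,0,0.7,0,0,0,1],[0,0,0.7,0,0,0,1],[0,0,0,0,0,0,1],[0,0,0,0,0,0,1]]'
cat > grp.py <<'E'
from h import *
from go import plan
w=dict(np.load("w1.npz")); plan(.651,-.0715,.0584,-11.67,-12)
for n in ["scene","side","wrist"]:
    c=capture(n); cv2.imwrite(f"pics/{n}2.png",c["color"][:,:,::-1])
a=cv2.imread("pics/scene2.png")[200:330,260:390];b=cv2.imread("pics/wrist2.png")
cv2.imwrite("pics/g2.png",cv2.hconcat([cv2.resize(a,(400,400),interpolation=2),cv2.resize(b,(400,400))]))
E
python3 grp.py
```

```text
time_s: 5.9
tool_pos: [0.6666, -0.0757, 0.1409]
tool_rot: [0.99, -0.099, -0.102, -0.011]
contact_force: [-0.2, -0.8, 1.1]
grip_width: 0.0917
grasp_force: 0.0Traceback (most recent call last):
  File "grp.py", line 1, in <module>
    from h import *
  File "h.py", line 1, in <module>
    from rig import env,capture,job,finder
  File "<controller>", line 1, in <module>
  File "<controller>", line 16, in <module>
    from ._kdtree import *
    from ._ckdtree import cKDTree, cKDTreeNode  # type: ignore[import-not-found]
    ^^^^^^^^^^^^^^^^^^^^^^^^^^^^^^^^^^^^^^^^^^
  File "scipy/spatial/_ckdtree.pyx", line 11, in init scipy.spatial._ckdtree
    from ._base import *
    from ._sputils import (asmatrix, check_reshape_kwargs, check_shape,
                           get_sum_dtype, isdense, isscalarlike, _todata,
                           matrix, validateaxis, getdtype, is_pydata_spmatrix)
    from scipy._lib._util import np_long, np_ulong
    from scipy._lib._array_api import (Array, array_namespace, is_lazy_array,
                                       is_numpy, is_marray, xp_result_device,
                                       xp_size, xp_result_type)
    from scipy._lib.array_api_compat import (
    ...<11 lines>...
    )
    from numpy import *  # noqa: F403  # pyright: ignore[reportWildcardImportFromLibrary]
    ^^^^^^^^^^^^^^^^^^^
  File "<frozen importlib._bootstrap>", line 1418, in _handle_fromlist
  File "<frozen importlib._bootstrap>", line 1420, in _handle_fromlist
    import numpy.testing as testing
    from ._private import extbuild
    import pathlib
    from ._local import *
    import grp
  File "grp.py", line 3, in <module>
    w=dict(np.load("w1.npz")); plan(.651,-.0715,.0584,-11.67,-12)
           ^^
NameError: name 'np' is not defined
```

Name clash with the stdlib; renaming.

```bash
mv grp.py look2.py; python3 look2.py
```

```text
t 5.9 pos [ 0.6666 -0.0757  0.1409] w 0.0917 F [-0.2 -0.8  1.1]
yaw -11.4 toolz [-0.2    0.041 -0.979] q [ 0.33  0.76 -0.41  1.35  0.24  1.29 -1.86]
shift(first, cur axes) [ 0.03 -0.02  2.1 ] norm 2.1 turn [ 0.   -0.04  0.05] 0.07
shift in new axes [ 0.03 -0.02  2.1 ]
```

View pics/g2.png

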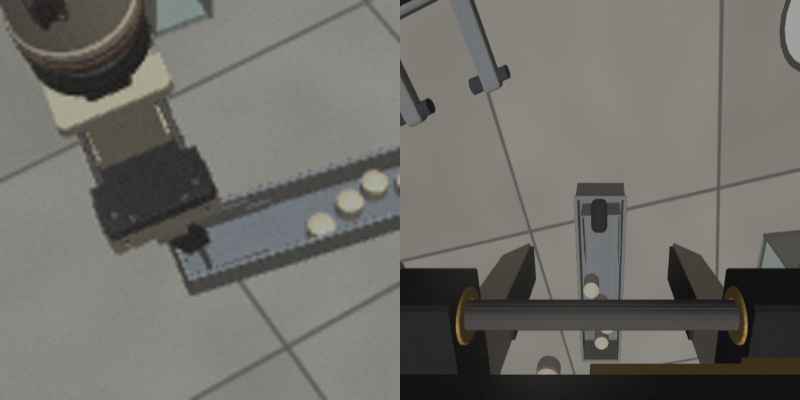

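```bash
python3 -m jog '[[0,0,0.5,0,0,0,1],[0,0,0.5,0,0,0,1],[0,0,0.5,0,0,0,1],[0,0,0.4,0,0,0,1],[0,0,0.2,0,0,0,1],[0,0,0,0,0,0,1]]'
python3 - <<'E'
from h import *
from go import plan
plan(.651,-.0715,.0584,-11.67,-12)
c=capture("wrist"); cv2.imwrite("pics/g3.png",c["color"][:,:,::-1])
f=lambda l:proj(c,[.5387+l[0]*.9793,-.0483-l[0]*.202,l[1]])
for l in [(.132,.1),(.119,.077),(.086,.03),(.053,.014)]: print(f(l))
E
```

```text
time_s: 6.55
tool_pos: [0.65, -0.0734, 0.057]
tool_rot: [0.99, -0.1, -0.103, -0.01]
contact_force: [-0.7, 0.4, -0.1]
grip_width: 0.0917
grasp_force: 0.0
t 6.55 pos [ 0.65   -0.0734  0.057 ] w 0.0917 F [-0.7  0.4 -0.1]
yaw -11.53 toolz [-0.201  0.041 -0.979] q [ 0.33  0.82 -0.39  1.44  0.27  1.14 -1.88]
shift(first, cur axes) [ 0.01 -0.05 -0.04] norm 0.07 turn [ 0.01 -0.03  0.03] 0.04
shift in new axes [ 0.01 -0.05 -0.04]
[320.52727496 358.58970461]
[320.75534477 338.2109881 ]
[321.03475898 322.19975021]
[321.07203042 346.93772072]
```

View pics/g3.png

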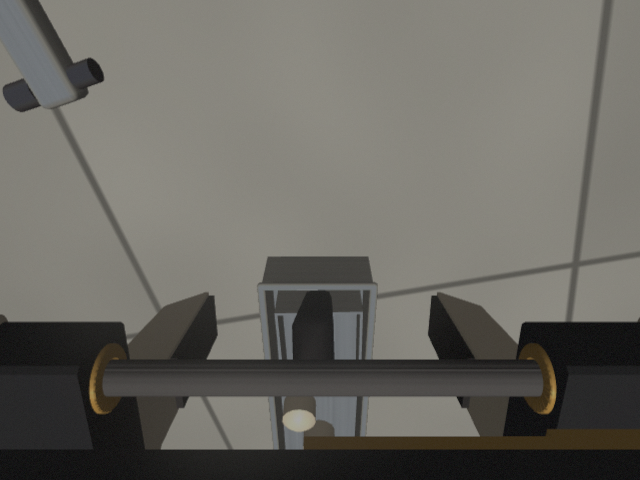

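```bash
python3 -m jog '[[0,0,0,0,0,0,-1],[0,0,0,0,0,0,-1],[0,0,0,0,0,0,-1],[0,0,0,0,0,0,-1],[0,0,0,0,0,0,-1],[0,0,0,0,0,0,-1],[0,0,0,0,0,0,-1],[0,0,0,0,0,0,-1]]'; python3 go.py .65 -.0734 .057 -11.67 -12
```

```text
time_s: 7.27
tool_pos: [0.6502, -0.0736, 0.0571]
tool_rot: [0.99, -0.1, -0.102, -0.01]
contact_force: [0.1, 0.1, 0.7]
grip_width: 0.0431
grasp_force: 0.0
t 7.27 pos [ 0.6502 -0.0736  0.0571] w 0.0431 F [0.1 0.1 0.7]
yaw -11.55 toolz [-0.201  0.04  -0.979] q [ 0.33  0.82 -0.38  1.44  0.27  1.14 -1.88]
shift(first, cur axes) [-0. -0.  0.] norm 0.01 turn [ 0.01 -0.04  0.02] 0.04
shift in new axes [-0. -0.  0.]
```

```bash
python3 -m jog '[[0,0,0,0,0,0,-1],[0,0,0,0,0,0,-1],[0,0,0,0,0,0,-1],[0,0,0,0,0,0,-1],[0,0,0,0,0,0,-1],[0,0,0,0,0,0,-1],[0,0,0,0,0,0,-1],[0,0,0,0,0,0,-1]]'; python3 go.py .65 -.0734 .057 -11.67 -12
```

```text
time_s: 7.93
tool_pos: [0.6502, -0.0735, 0.0571]
tool_rot: [0.99, -0.1, -0.102, -0.01]
contact_force: [-0.1, 0.2, -1.0]
grip_width: 0.0136
grasp_force: 29.9
t 7.93 pos [ 0.6502 -0.0735  0.0571] w 0.0136 F [-0.1  0.2 -1. ]
yaw -11.55 toolz [-0.201  0.041 -0.979] q [ 0.33  0.82 -0.39  1.44  0.27  1.14 -1.88]
shift(first, cur axes) [-0.01 -0.    0.  ] norm 0.01 turn [ 0.01 -0.04  0.02] 0.05
shift in new axes [-0.01 -0.    0.  ]
```

```bash
python3 -m jog '[[-0.245,0,0.051,0,0,0,-1],[-0.245,0,0.051,0,0,0,-1],[-0.245,0,0.051,0,0,0,-1],[-0.245,0,0.051,0,0,0,-1],[-0.245,0,0.051,0,0,0,-1]]'; python3 -m jog '[[0,0,0,0,0,0,-1]]'; python3 go.py .5524 -.0533 .057 -11.67 -12
```

```text
time_s: 8.35
tool_pos: [0.6008, -0.0635, 0.0571]
tool_rot: [0.99, -0.1, -0.102, -0.01]
contact_force: [-0.5, 0.4, -0.2]
grip_width: 0.0138
grasp_force: 30.0
time_s: 8.43
tool_pos: [0.5992, -0.0631, 0.0571]
tool_rot: [0.99, -0.1, -0.104, -0.01]
contact_force: [-0.6, 1.0, -1.4]
grip_width: 0.0139
grasp_force: 30.0
t 8.43 pos [ 0.5992 -0.0631  0.0571] w 0.0139 F [-0.6  1.  -1.4]
yaw -11.52 toolz [-0.203  0.04  -0.978] q [ 0.35  0.75 -0.4   1.59  0.26  1.07 -1.9 ]
shift(first, cur axes) [-1.17 -0.01  0.25] norm 1.2 turn [ 0.02 -0.01  0.03] 0.04
shift in new axes [-1.17 -0.    0.25]
```

```bash
python3 -m jog '[[-0.245,0,0.052,0,0,0,-1],[-0.245,0,0.052,0,0,0,-1],[-0.245,0,0.052,0,0,0,-1],[-0.245,0,0.052,0,0,0,-1],[0,0,0,0,0,0,-1]]'
python3 - <<'E'
from h import *
from go import plan
plan(.5524,-.0533,.057,-11.67,-12)
a=[]
for n,(y,x) in dict(scene=(200,290),side=(200,270)).items():
    c=capture(n); a.append(cv2.resize(c["color"][y:y+130,x:x+130,::-1],(400,400),interpolation=cv2.INTER_CUBIC))
cv2.imwrite("pics/s4.png",cv2.hconcat(a))
E
```

```text
time_s: 8.85
tool_pos: [0.5633, -0.0554, 0.0579]
tool_rot: [0.99, -0.1, -0.101, -0.01]
contact_force: [2.1, 0.1, -1.0]
grip_width: 0.0142
grasp_force: 30.0
t 8.85 pos [ 0.5633 -0.0554  0.0579] w 0.0142 F [ 2.1  0.1 -1. ]
yaw -11.56 toolz [-0.197  0.04  -0.98 ] q [ 0.36  0.69 -0.41  1.7   0.26  1.01 -1.92]
shift(first, cur axes) [-0.27  0.    0.08] norm 0.28 turn [ 0.   -0.08  0.02] 0.08
shift in new axes [-0.27  0.    0.08]
```

View pics/s4.png

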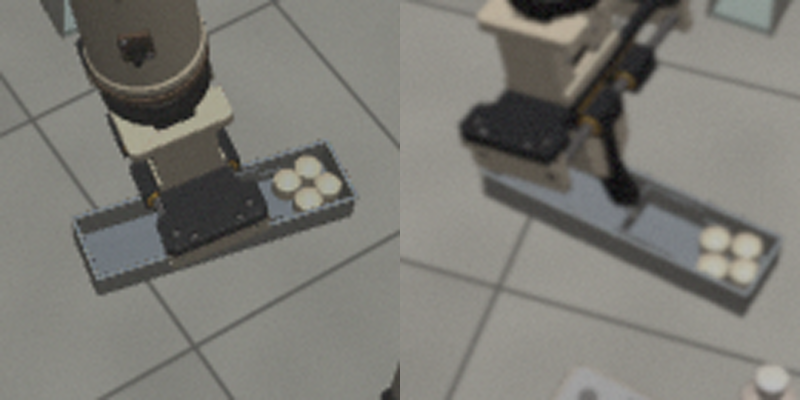

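```bash
python3 -m jog '[[-0.2,0,0.045,0,0,0,-1],[-0.2,0,0.045,0,0,0,-1],[0,0,0,0,0,0,-1]]'; python3 -m jog '[[-0.2,0,0.045,0,0,0,-1],[0,0,0,0,0,0,-1]]';  python3 go.py .5524 -.0533 .057 -11.67 -12
```

```text
time_s: 9.2
tool_pos: [0.5459, -0.0524, 0.0573]
tool_rot: [0.99, -0.1, -0.102, -0.01]
contact_force: [1.1, 1.3, 1.6]
grip_width: 0.014
grasp_force: 29.9
time_s: 9.37
tool_pos: [0.5386, -0.0508, 0.0573]
tool_rot: [0.99, -0.1, -0.102, -0.01]
contact_force: [2.6, -0.5, 5.3]
grip_width: 0.0138
grasp_force: 30.0
t 9.37 pos [ 0.5386 -0.0508  0.0573] w 0.0138 F [ 2.6 -0.5  5.3]
yaw -11.55 toolz [-0.199  0.04  -0.979] q [ 0.37  0.66 -0.41  1.76  0.25  0.98 -1.92]
shift(first, cur axes) [ 0.35 -0.01 -0.06] norm 0.35 turn [ 0.01 -0.06  0.02] 0.06
shift in new axes [ 0.35 -0.01 -0.07]
```

```bash
python3 -m jog '[[-0.12,0,0.025,0,0,0,-1],[0,0,0,0,0,0,-1]]'
python3 - <<'E'
from h import *
from go import plan
plan(.5524,-.0533,.057,-11.67,-12)
a=[]
for n,(y,x) in dict(scene=(225,330),side=(230,310)).items():
    c=capture(n); a.append(cv2.resize(c["color"][y:y+80,x:x+100,::-1],(400,320),interpolation=cv2.INTER_CUBIC))
cv2.imwrite("pics/s5.png",cv2.hconcat(a))
E
```

```text
time_s: 9.53
tool_pos: [0.5334, -0.0498, 0.0571]
tool_rot: [0.99, -0.1, -0.102, -0.01]
contact_force: [2.2, 0.4, 5.1]
grip_width: 0.0136
grasp_force: 30.0
t 9.53 pos [ 0.5334 -0.0498  0.0571] w 0.0136 F [2.2 0.4 5.1]
yaw -11.56 toolz [-0.2    0.04  -0.979] q [ 0.37  0.65 -0.41  1.78  0.25  0.98 -1.93]
shift(first, cur axes) [ 0.47 -0.01 -0.09] norm 0.48 turn [ 0.01 -0.04  0.02] 0.05
shift in new axes [ 0.47 -0.01 -0.1 ]
```

View pics/s5.png

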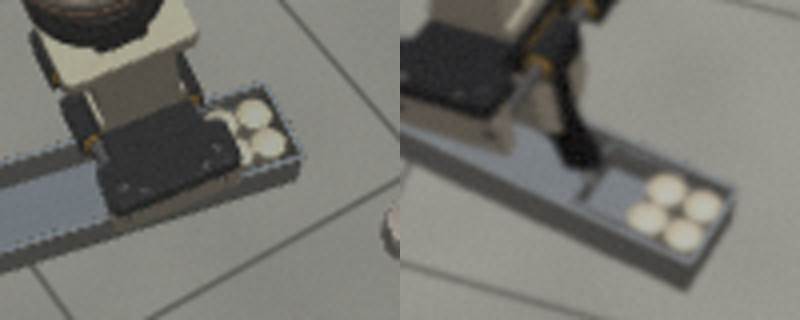

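```bash
python3 -m jog '[[-0.1,0,0.02,0,0,0,-1],[0,0,0,0,0,0,-1],[0.05,0,-0.02,0,-0.4,0,-1],[0.05,0,-0.02,0,-0.4,0,-1],[0.05,0,-0.02,0,-0.4,0,-1],[0.05,0,-0.02,0,-0.4,0,-1]]';python3 -m jog '[[0.05,0,-0.02,0,-0.5,0,-1],[0.05,0,-0.02,0,-0.5,0,-1],[0.05,0,-0.02,0,-0.5,0,-1],[0.05,0,-0.02,0,-0.5,0,-1],[0,0,0,0,0,0,-1],[0,0,0,0,0,0,-1]]'
python3 - <<'E'
from h import *
from go import plan
plan(.54,-.05,.15,-11.67,-32)
a=[]
for n,(y,x) in dict(scene=(225,330),side=(230,310)).items():
    c=capture(n); a.append(cv2.resize(c["color"][y:y+80,x:x+100,::-1],(400,320),interpolation=cv2.INTER_CUBIC))
cv2.imwrite("pics/s6.png",cv2.hconcat(a))
E
```

```text
time_s: 10.13
tool_pos: [0.5358, -0.0503, 0.0569]
tool_rot: [0.98, -0.099, -0.174, -0.017]
contact_force: [0.6, 1.5, -1.9]
grip_width: 0.0138
grasp_force: 30.0
time_s: 10.63
tool_pos: [0.5448, -0.0521, 0.0558]
tool_rot: [0.961, -0.097, -0.257, -0.026]
contact_force: [0.7, 0.4, -1.0]
grip_width: 0.0143
grasp_force: 30.0
t 10.63 pos [ 0.5448 -0.0521  0.0558] w 0.0143 F [ 0.7  0.4 -1. ]
yaw -11.56 toolz [-0.49   0.099 -0.866] q [ 0.33  0.88 -0.39  1.45  0.2   1.39 -1.87]
shift(first, cur axes) [-1.29 -0.03 -1.98] norm 2.36 turn [ 0.02 -0.4   0.02] 0.41
shift in new axes [-1.36 -0.03 -1.93]
```

View pics/s6.png

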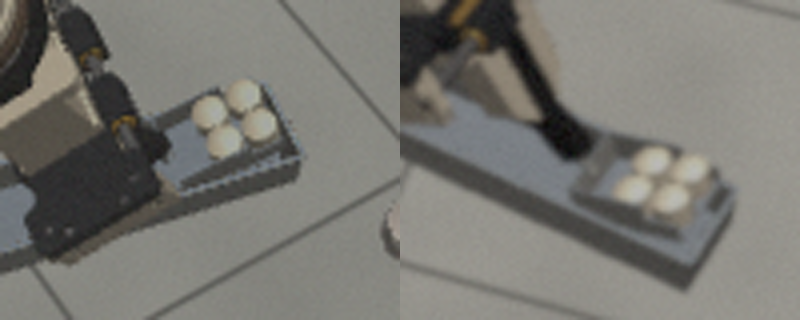

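```bash
python3 -m jog '[[-0.1,0,-0.17,0,0,0,-1],[-0.2,0,-0.35,0,0,0,-1],[-0.25,0,-0.43,0,0,0,-1],[-0.25,0,-0.43,0,0,0,-1],[-0.25,0,-0.43,0,0,0,-1],[-0.25,0,-0.43,0,0,0,-1],[-0.15,0,-0.26,0,0,0,-1],[0,0,0,-0.27,0,-0.47,-1],[0,0,0,-0.27,0,-0.47,-1],[0,0,0,0,0,0,-1],[0,0,0,0,0,0,-1]]'; python3 go.py .6341 -.3130 .17 -6.14 -29.7
```

```text
time_s: 11.65
tool_pos: [0.5451, -0.0517, 0.174]
tool_rot: [0.965, -0.052, -0.257, -0.013]
contact_force: [0.1, -0.3, -1.7]
grip_width: 0.0136
grasp_force: 30.0
t 11.65 pos [ 0.5451 -0.0517  0.174 ] w 0.0136 F [ 0.1 -0.3 -1.7]
yaw -6.17 toolz [-0.494  0.052 -0.868] q [ 0.33  0.74 -0.43  1.41  0.2   1.57 -1.8 ]
shift(first, cur axes) [ 2.58  6.26 -1.35] norm 6.9 turn [ 0.01  0.01 -0.01] 0.02
shift in new axes [ 2.58  6.26 -1.35]
```

```bash
python3 -m jog '[[0.11,0.27,-0.06,0,0,0,-1],[0.19,0.45,-0.1,0,0,0,-1],[0.28,0.68,-0.15,0,0,0,-1],[0.28,0.68,-0.15,0,0,0,-1],[0.28,0.68,-0.15,0,0,0,-1],[0.28,0.68,-0.15,0,0,0,-1],[0.28,0.68,-0.15,0,0,0,-1],[0.28,0.68,-0.15,0,0,0,-1],[0.28,0.68,-0.15,0,0,0,-1],[0.19,0.45,-0.1,0,0,0,-1],[0.13,0.32,-0.07,0,0,0,-1],[0,0,0,0,0,0,-1]]'
python3 - <<'E'
from h import *
from go import plan
plan(.6341,-.3130,.138,-6.14,-29.7)
a=[]
for n,(y,x) in dict(scene=(140,250),side=(130,300)).items():
    c=capture(n); a.append(cv2.resize(c["color"][y:y+110,x:x+110,::-1],(400,400),interpolation=cv2.INTER_CUBIC))
cv2.imwrite("pics/s7.png",cv2.hconcat(a))
E
```

```text
time_s: 12.65
tool_pos: [0.6334, -0.3191, 0.1685]
tool_rot: [0.965, -0.055, -0.257, -0.012]
contact_force: [-0.2, -1.3, -1.3]
grip_width: 0.0138
grasp_force: 30.0
t 12.65 pos [ 0.6334 -0.3191  0.1685] w 0.0138 F [-0.2 -1.3 -1.3]
yaw -6.66 toolz [-0.495  0.053 -0.867] q [ 0.49  1.03 -0.32  0.83  0.35  1.83 -1.44]
shift(first, cur axes) [ 0.38 -0.16  0.66] norm 0.78 turn [ 0.01  0.04 -0.09] 0.1
shift in new axes [ 0.38 -0.15  0.66]
```

View pics/s7.png

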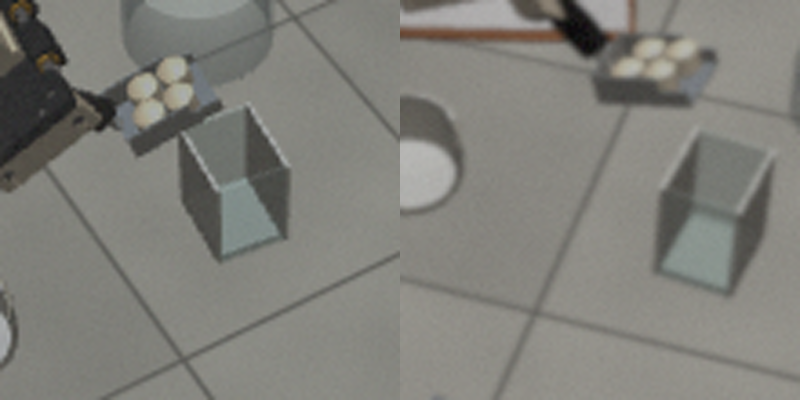

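```bash
cat > lip.py <<'E'
from h import *
from go import Rt
np.set_printoptions(precision=4,suppress=True)
o=env.get_obs();A=R.from_quat(o["tool_rot"])
# pan points in the tool frame: at grip tilt -11.7; tool-vertical frame (tray axes) -> tool
G=Rt(0,-11.7)
def pt(l): return o["tool_pos"]+A.apply(G.inv().apply(np.array(l)))
cc=np.array([.5138,-.3,0]);a=-.1072
for n,l in dict(lipPy=(-.094,.0235,-.055),lipMy=(-.094,-.0235,-.055),lip=(-.094,0,-.055),rear=(-.028,0,-.055)).items():
    p=pt(l);e=p-cc; print(n,p,"cell frame",np.array([e[0]*np.cos(a)+e[1]*np.sin(a),-e[0]*np.sin(a)+e[1]*np.cos(a),e[2]]))
if __name__=="__main__":
    c=capture("scene");d=capture("side")
    for n,l in dict(lipPy=(-.094,.0235,-.055),lipMy=(-.094,-.0235,-.055)).items(): print(n,proj(c,pt(l)),proj(d,pt(l)))
    print(tri([ray(c,310.5,168.1),ray(d,380.3,157.5)]),tri([ray(c,302.3,155.1),ray(d,387.2,146)]))
E
python3 lip.py
```

```text
lipPy [ 0.5308 -0.2792  0.146 ] cell frame [0.0146 0.0225 0.146 ]
lipMy [ 0.5256 -0.3259  0.1461] cell frame [ 0.0145 -0.0245  0.1461]
lip [ 0.5282 -0.3026  0.146 ] cell frame [ 0.0146 -0.001   0.146 ]
rear [ 0.5905 -0.3095  0.1254] cell frame [ 0.0773 -0.0012  0.1254]
lipPy [313.3059 169.6081] [380.7387 158.9882]
lipMy [305.3   156.621] [388.3047 146.646 ]
[ 0.5335 -0.2877  0.1437] [ 0.5291 -0.3342  0.1428]
```

```bash
python3 -m jog '[[-0.12,0,-0.12,0,0.72,0,-1],[-0.12,0,-0.12,0,0.72,0,-1],[-0.12,0,-0.12,0,0.72,0,-1],[-0.12,0,-0.12,0,0.72,0,-1],[-0.12,0,-0.12,0,0.72,0.1,-1],[0,0,0,0,0,0,-1]]'; python3 lip.py | head -4; python3 go.py .6 -.3 .15 -6.14 -11.7
```

```text
time_s: 13.35
tool_pos: [0.6204, -0.3114, 0.2049]
tool_rot: [0.993, -0.058, -0.101, -0.003]
contact_force: [0.6, 0.0, -0.1]
grip_width: 0.014
grasp_force: 30.0
lipPy [ 0.5298 -0.2775  0.1496] cell frame [0.0135 0.0241 0.1496]
lipMy [ 0.5244 -0.3242  0.1498] cell frame [ 0.0131 -0.0229  0.1498]
lip [ 0.5271 -0.3008  0.1497] cell frame [0.0133 0.0006 0.1497]
rear [ 0.5926 -0.3085  0.1498] cell frame [0.0793 0.     0.1498]
t 13.45 pos [ 0.6216 -0.3112  0.2028] w 0.0137 F [ 0.5  0.8 -1.7]
yaw -6.61 toolz [-0.204  0.02  -0.979] q [ 0.62  0.73 -0.39  1.23  0.3   1.43 -1.47]
shift(first, cur axes) [-0.29 -0.22  1.41] norm 1.45 turn [ 0.02  0.02 -0.09] 0.1
shift in new axes [-0.29 -0.22  1.41]
```

```bash
python3 -m jog '[[0.05,-0.02,0.36,0,0,0,-1],[0.05,-0.02,0.36,0,0,0,-1],[0.05,-0.02,0.36,0,0,0,-1],[0.05,-0.02,0.36,0,0,0,-1],[0,0,0,0,0,0,-1],[0,0,0,0,0,0,-1]]'; python3 lip.py | head -4; python3 go.py .6 -.3 .15 -6.14 -11.7
```

```text
time_s: 13.95
tool_pos: [0.6177, -0.3075, 0.141]
tool_rot: [0.993, -0.057, -0.105, -0.005]
contact_force: [-0.4, -0.3, -1.9]
grip_width: 0.0135
grasp_force: 30.0
lipPy [ 0.5267 -0.2734  0.0865] cell frame [0.01   0.0278 0.0865]
lipMy [ 0.5213 -0.3201  0.0866] cell frame [ 0.0096 -0.0192  0.0866]
lip [ 0.524  -0.2968  0.0866] cell frame [0.0098 0.0043 0.0866]
rear [ 0.5896 -0.3043  0.0862] cell frame [0.0758 0.0038 0.0862]
t 14.05 pos [ 0.619  -0.3083  0.1433] w 0.0137 F [ 0.1  0.2 -0.5]
yaw -6.64 toolz [-0.203  0.021 -0.979] q [ 0.62  0.78 -0.38  1.29  0.32  1.33 -1.49]
shift(first, cur axes) [-0.52 -0.15 -0.06] norm 0.54 turn [ 0.01  0.02 -0.1 ] 0.1
shift in new axes [-0.52 -0.16 -0.06]
```

```bash
python3 -m jog '[[-0.15,0,-0.15,0,0.9,0,-1],[-0.15,0,-0.15,0,0.9,0,-1],[-0.15,0,-0.15,0,0.9,0,-1],[-0.15,0,-0.15,0,0.9,0,-1],[-0.15,0,-0.15,0,0.9,0,-1],[-0.15,0,-0.15,0,0.9,0,-1],[-0.15,0,-0.15,0,0.9,0,-1],[-0.15,0,-0.15,0,0.9,0,-1],[-0.15,0,-0.15,0,0.9,0,-1],[-0.15,0,-0.15,0,0.9,0,-1],[-0.15,0,-0.15,0,0.9,0,-1],[0,0,0,0,0,0,-1]]'; python3 lip.py | head -4
python3 - <<'E'
from h import *
for n in ["scene","side","wrist"]:
    c=capture(n); cv2.imwrite(f"pics/p8{n}.png",c["color"][:,:,::-1]); np.savez("p8"+n,**c)
    for t in ["slug0_mid","cell_mid","scoop_pan"]:
        for r in finder.recognise(t,n)[:5]:
            if r["score"]>.2: print(n,t,round(r["score"],2),np.round(r["extent"],1))
    print(n,"cell box",proj(c,[.5138,-.3,.017]),proj(c,[.5138,-.3,.08]))
E
```

```text
time_s: 15.05
tool_pos: [0.5475, -0.2978, 0.1922]
tool_rot: [0.954, -0.055, 0.295, 0.013]
contact_force: [-0.7, -0.1, -0.9]
grip_width: 0.014
grasp_force: 30.0
lipPy [ 0.5247 -0.2708  0.0866] cell frame [0.0077 0.0302 0.0866]
lipMy [ 0.5194 -0.3175  0.0862] cell frame [ 0.0075 -0.0168  0.0862]
lip [ 0.5221 -0.2941  0.0864] cell frame [0.0076 0.0067 0.0864]
rear [ 0.5676 -0.2996  0.1339] cell frame [0.0534 0.0061 0.1339]
scene slug0_mid 0.73 [238.3 228.1  31.   34. ]
scene slug0_mid 0.29 [359.9 269.   95.7  47.3]
scene cell_mid 0.72 [314.1 190.1  27.5  40.7]
scene scoop_pan 0.75 [301.8 162.1  23.5  48.3]
scene cell box [315.06892107 195.68734058] [314.99310318 179.70416032]
side slug0_mid 0.74 [300.6 171.9  33.2  37.3]
side slug0_mid 0.57 [218.8 286.9  57.1  53.8]
side cell_mid 0.91 [387.6 189.2  35.4  47.1]
side scoop_pan 0.75 [371.7 163.4  24.8  38.9]
side scoop_pan 0.66 [388.2 329.6  20.4  24.3]
side cell box [385.97884612 194.54218827] [388.03374425 175.82909069]
wrist slug0_mid 0.93 [317.8 404.7  26.9  21.8]
wrist cell_mid 0.55 [323.3 414.3  57.6  32.6]
wrist scoop_pan 0.96 [324.1 322.5  83.5  74.3]
wrist cell box [337.31284551 383.59086549] [339.88890267 388.41532196]
```

```bash
cat > cream.py <<'E'
import sys; from h import *
def blobs(im,box):
    x,y,w,h=box; a=im[y:y+h,x:x+w].astype(int); m=((a[:,:,0]>120)&(a[:,:,0]-a[:,:,2]>14)).astype(np.uint8)
    n,_,s,c=cv2.connectedComponentsWithStats(m); return [(s[i,4],(c[i]+[x,y]).round(1).tolist()) for i in range(1,n) if s[i,4]>6]
if __name__=="__main__":
    for k in ["scene0","p8scene","p8side"]:
        im=cv2.imread(f"pics/{k}.png")[:,:,::-1]; print(k,blobs(im,(290 if "scene" in k else 350,140,110,130)))
    im=cv2.imread("pics/scene0.png")[:,:,::-1]; print(im[257,393],im[258,382])
    im=cv2.imread("pics/p8wrist.png")[:,:,::-1]; print("w",blobs(im,(240,240,200,200)))
E
python3 cream.py
```

```text
scene0 [(np.int32(38), [381.2, 258.1]), (np.int32(34), [392.4, 257.9]), (np.int32(36), [373.1, 264.6])]
p8scene [(np.int32(26), [298.3, 143.5]), (np.int32(88), [308.5, 146.8]), (np.int32(27), [324.9, 145.8]), (np.int32(7), [315.1, 188.4])]
p8side []
[166 167 156] [164 165 156]
w [(np.int32(1082), [283.3, 315.9]), (np.int32(1096), [361.1, 315.8]), (np.int32(181), [280.0, 382.3]), (np.int32(204), [364.5, 380.8]), (np.int32(326), [317.0, 406.1]), (np.int32(108), [342.6, 406.5])]
```

Run:
```python
import cv2,numpy as np
for k,(x,y,w,h) in dict(side=(366,160,44,54),scene=(296,165,36,48)).items():
    a=cv2.imread(f"pics/{k}0.png",0).astype(int);b=cv2.imread(f"pics/p8{k}.png",0).astype(int)
    d=(b-a)[y:y+h,x:x+w][::2]
    print(k); print("\n".join("".join("#" if v>25 else "+" if v>12 else "-" if v<-25 else "." for v in r) for r in d))
b=cv2.imread("pics/p8wrist.png",0)[270:440:5,270:380:3]
print("\n".join("".join(" .:-=+*#%@"[min(9,v//22)] for v in r) for r in b))
```

```text
side
-----.-...---------.........................
-------......------.........................
--------......------........................
----------...---.-----......................
.----------.--..+...........................
...----------.+#+...........................
.....-------.+##............................
......-----.####............................
........---.+#+.............................
............................................
............................................
............................................
................+++.........................
..............+######+......................
...............++####+......................
........................##..................
..................-----.....................
.....................---....................
............----............................
...........------.-.........................
..............-...--........................
..................-----.....................
....................----....................
............................................
...............
[... 1605 characters left out ...]
......=++:-.....
....-:++:..................-+=:=.....
...:=:=+...................:+=:=.....
...==::.:::..::.:.......:::.:.:+:....
...+=--------------------------=+....
::.+---------------------------=+.:::
::.*=--------------------------=*....
:..*=--------------------------+*....
.:.*---------------------------=+....
...+----------------------------+....
...+=::::::::::::::::::::::::::=+..:.
...+-:::::.#+######*=#*+*::::::=+....
:..==::::::#*######*=#**#.:::::==....
::.--.::-=##+*####*++##*+**::::--....
......::-:::::=+++-:::::::-:::.......
:.:...::::::::::::::::::::::::.......
......::::::::::::::::::::::::.......
:.....::####################-:-------
......::********************::-------
```

```bash
python3 - <<'E'
from h import *
np.set_printoptions(precision=3,suppress=True)
c=dict(np.load("p8wrist.npz")); print(c["pose"][:3,3])
for P in [(.5221,-.2941,.0864),(.5676,-.2996,.1339),(.5138-.025,-.3,.08),(.5138+.025,-.3,.005),(.5138-.025,-.3,.005),(.5138,-.32,.027),(.5138,-.28,.027)]: print(P,proj(c,P),np.linalg.norm(c["pose"][:3,3]-P))
E
python3 -m jog '[[-0.2,0,-0.2,0,0.8,0,-1],[-0.15,0,-0.15,0,0.8,0,-1],[0,0,0,0,0,0,-1],[0,0,0,0,0,0,-1]]'; python3 lip.py | sed -n 3,4p
python3 - <<'E'
from h import *
for n in ["scene","side","wrist"]:
    c=capture(n); cv2.imwrite(f"pics/p9{n}.png",c["color"][:,:,::-1])
a=cv2.resize(cv2.imread("pics/p9wrist.png")[260:440,230:430],(400,360)); f=lambda k,x,y:cv2.resize(cv2.imread(f"pics/p9{k}.png")[y:y+90,x:x+100],(400,360),interpolation=2)
cv2.imwrite("pics/p9.png",cv2.resize(cv2.hconcat([a,f("scene",270,130),f("side",340,130)]),(800,240)))
E
```

```text
[ 0.532 -0.292  0.37 ]
(0.5221, -0.2941, 0.0864) [329.814 376.691] 0.2839799701876826
(0.5676, -0.2996, 0.1339) [331.441 296.017] 0.23912362426797537
(0.4888, -0.3, 0.08) [344.376 429.   ] 0.29347041387719686
(0.5388000000000001, -0.3, 0.005) [333.59 352.28] 0.36535818727821234
(0.4888, -0.3, 0.005) [340.396 414.708] 0.3678063473240488
(0.5138, -0.32, 0.027) [362.774 381.453] 0.34478723829316754
(0.5138, -0.28, 0.027) [312.473 387.028] 0.3439030691018842
time_s: 16.08
tool_pos: [0.5454, -0.2891, 0.1928]
tool_rot: [0.947, -0.049, 0.316, 0.005]
contact_force: [-0.4, -0.1, -0.2]
grip_width: 0.0138
grasp_force: 30.0
lip [ 0.5248 -0.2848  0.086 ] cell frame [0.0093 0.0163 0.086 ]
rear [ 0.5682 -0.29    0.1354] cell frame [0.053  0.0157 0.1354]
```

View pics/p9.png

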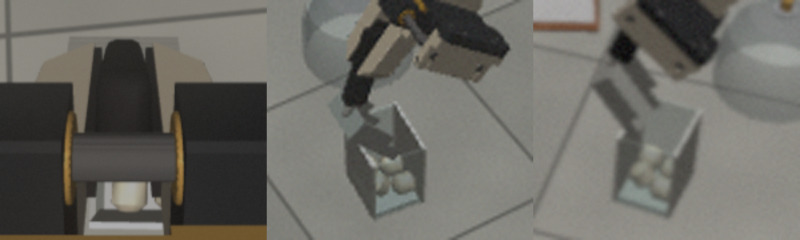

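```bash
python3 -m jog '[[0.2,0,-0.27,0,0,0,-1],[0.3,0,-0.4,0,0,0,-1],[0.3,0,-0.4,0,0,0,-1],[0.3,0,-0.4,0,0,0,-1],[0,0,0,0,-1,0,-1],[0,0,0,0,-1,0,-1],[0,0,0,0,-1,0,-1],[0,0,0,0,-1,0,-1],[0,0,0,0,-1,0,-1],[0,0,0,0,-1,0,-1],[0,0,0,0,-1,0,-1],[0,0,0,0,0,0,-1]]'; python3 go.py .69 -.17 .15 -6.14 -11.7
```

```text
time_s: 17.33
tool_pos: [0.5493, -0.2887, 0.2664]
tool_rot: [0.999, -0.045, 0.025, -0.01]
contact_force: [1.4, -0.4, -1.6]
grip_width: 0.0137
grasp_force: 30.0
t 17.33 pos [ 0.5493 -0.2887  0.2664] w 0.0137 F [ 1.4 -0.4 -1.6]
yaw -5.23 toolz [ 0.051  0.019 -0.999] q [ 0.81  0.39 -0.45  1.62  0.15  1.13 -1.33]
shift(first, cur axes) [ 3.08 -3.2   3.14] norm 5.44 turn [-0.25 -2.9   0.22] 2.92
shift in new axes [ 3.7  -3.33  2.2 ]
```

```bash
python3 -m jog '[[0,0,0,-0.08,-0.97,0.07,-1],[0,0,0,-0.08,-0.97,0.07,-1],[0,0,0,-0.08,-0.97,0.07,-1],[0.62,-0.55,0.1,0,0,0,-1],[0.62,-0.55,0.1,0,0,0,-1],[0.62,-0.55,0.2,0,0,0,-1],[0.62,-0.55,0.3,0,0,0,-1],[0.62,-0.55,0.5,0,0,0,-1],[0.6,-0.55,0.5,0,0,0,-1],[0,0,0.5,0,0,0,-1],[0,0,0,0,0,0,-1],[0,0,0,0,0,0,-1]]'; python3 go.py .69 -.17 .0565 -6.14 -11.7
```

```text
time_s: 18.33
tool_pos: [0.6855, -0.1727, 0.1491]
tool_rot: [0.993, -0.054, -0.103, -0.006]
contact_force: [-0.2, -0.7, -0.4]
grip_width: 0.0137
grasp_force: 30.0
t 18.33 pos [ 0.6855 -0.1727  0.1491] w 0.0137 F [-0.2 -0.7 -0.4]
yaw -6.26 toolz [-0.203  0.023 -0.979] q [ 0.42  0.81 -0.4   1.22  0.29  1.37 -1.66]
shift(first, cur axes) [ 0.58 -0.08  2.25] norm 2.32 turn [-0.01  0.02 -0.02] 0.03
shift in new axes [ 0.57 -0.08  2.25]
```

```bash
python3 -m jog '[[0.12,0,0.45,0,0,0,-1],[0.12,0,0.45,0,0,0,-1],[0.12,0,0.45,0,0,0,-1],[0.12,0,0.45,0,0,0,-1],[0.05,0,0.3,0,0,0,-1],[0,0,0.12,0,0,0,-1],[0,0,0,0,0,0,-1],[0,0,0,0,0,0,-1]]'; python3 go.py .69 -.17 .0551 -6.14 -11.7
```

```text
time_s: 19.0
tool_pos: [0.6901, -0.1726, 0.0602]
tool_rot: [0.993, -0.054, -0.101, -0.006]
contact_force: [0.3, 0.9, -1.0]
grip_width: 0.0138
grasp_force: 30.0
t 19.0 pos [ 0.6901 -0.1726  0.0602] w 0.0138 F [ 0.3  0.9 -1. ]
yaw -6.26 toolz [-0.2    0.023 -0.98 ] q [ 0.42  0.91 -0.38  1.26  0.32  1.24 -1.68]
shift(first, cur axes) [ 0.02 -0.06  0.13] norm 0.14 turn [-0.02 -0.02 -0.02] 0.04
shift in new axes [ 0.02 -0.06  0.13]
```

```bash
python3 -m jog '[[0.01,0,0.06,0,0,0,-1],[0,0,0.06,0,0,0,-1],[0,0,0.03,0,0,0,-1],[0,0,0,0,0,0,-1]]'; python3 go.py .69 -.17 .0551 -6.14 -11.7
```

```text
time_s: 19.33
tool_pos: [0.6904, -0.1721, 0.0553]
tool_rot: [0.994, -0.054, -0.1, -0.006]
contact_force: [1.5, 0.2, 3.6]
grip_width: 0.014
grasp_force: 30.0
t 19.33 pos [ 0.6904 -0.1721  0.0553] w 0.014 F [1.5 0.2 3.6]
yaw -6.24 toolz [-0.198  0.023 -0.98 ] q [ 0.41  0.91 -0.38  1.26  0.32  1.23 -1.68]
shift(first, cur axes) [-0.01 -0.05  0.01] norm 0.05 turn [-0.02 -0.05 -0.02] 0.05
shift in new axes [-0.01 -0.05  0.01]
```

```bash
python3 -m jog '[[0,0,0,0,0,0,1],[0,0,0,0,0,0,1],[0,0,0,0,0,0,1],[0,0,0,0,0,0,1],[0,0,0,0,0,0,1],[0,0,0,0,0,0,1],[0,0,-0.5,0,0,0,1],[0,0,-0.8,0,0,0,1],[0,0,-1,0,0,0,1],[0,0,-1,0,0,0,1],[0,0,-1,0,0,0,1],[0,0,0,0,0,0,1]]'; python3 go.py .5138 -.30 .24 83.9 0
```

```text
time_s: 20.33
tool_pos: [0.7287, -0.1763, 0.2323]
tool_rot: [0.994, -0.055, -0.094, -0.006]
contact_force: [0.4, -0.5, 2.1]
grip_width: 0.0884
grasp_force: 0.0
t 20.33 pos [ 0.7287 -0.1763  0.2323] w 0.0884 F [ 0.4 -0.5  2.1]
yaw -6.28 toolz [-0.186  0.022 -0.982] q [ 0.39  0.82 -0.4   1.01  0.29  1.55 -1.64]
shift(first, cur axes) [-4.95  3.66  0.74] norm 6.2 turn [ -1.7    1.68 -17.98] 18.14
shift in new axes [-3.65 -5.01 -0.19]
```

```bash
python3 -m jog '[[0,0,-0.5,0,0.8,0,1],[0,0,-0.5,0,0.8,0,1],[0,0,-0.5,0,0.7,-0.5,1],[0,0,0,0,0,-1,1],[0,0,0,0,0,-1,1],[0,0,0,0,0,-1,1],[0,0,0,0,0,-1,1],[0,0,0,0,0,-1,1],[0,0,0,0,0,-1,1],[0,0,0,0,0,-1,1],[0,0,0,0,0,-1,1],[0,0,0,0,0,-1,1]]'; python3 -m jog '[[0,0,0,0,0,-1,1],[0,0,0,0,0,-1,1],[0,0,0,0,0,-1,1],[0,0,0,0,0,-1,1],[0,0,0,0,0,-1,1],[0,0,0,0,0,0,1]]'; python3 go.py .50 .22 .36 65 0
```

```text
time_s: 21.33
tool_pos: [0.7312, -0.177, 0.2809]
tool_rot: [0.935, 0.354, -0.001, -0.002]
contact_force: [-0.0, 0.2, 0.4]
grip_width: 0.0919
grasp_force: 0.0
time_s: 21.83
tool_pos: [0.7312, -0.1771, 0.2808]
tool_rot: [0.837, 0.548, -0.0, -0.002]
contact_force: [-0.3, -0.9, 0.1]
grip_width: 0.0917
grasp_force: 0.0
t 21.83 pos [ 0.7312 -0.1771  0.2808] w 0.0917 F [-0.3 -0.9  0.1]
yaw 66.42 toolz [-0.003  0.003 -1.   ] q [ 0.58  0.71 -0.69  1.17  0.43  1.4  -0.47]
shift(first, cur axes) [ 6.79 -9.28 -1.93] norm 11.66 turn [-0.04 -0.02  0.28] 0.29
shift in new axes [ 6.55 -9.43 -1.98]
```

```bash
python3 -m jog '[[0.57,-0.77,-0.3,0,0,0,1],[0.57,-0.77,-0.3,0,0,0,1],[0.57,-0.77,-0.3,0,0,0,1],[0.57,-0.77,-0.3,0,0,0,1],[0.57,-0.77,-0.3,0,0,0,1],[0.57,-0.77,-0.3,0,0,0,1],[0.57,-0.77,-0.1,0,0,0,1],[0.57,-0.77,0,0,0,0,1],[0.57,-0.77,0,0,0,0,1],[0.57,-0.77,0,0,0,0,1],[0.57,-0.77,0,0,0,0,1],[0.5,-0.77,0,0,0,0,1]]';python3 -m jog '[[0,0,0,0,0,0,1],[0,0,0,0,0,0,1]]';python3 - <<'E'
from h import *
c=capture("wrist"); cv2.imwrite("pics/m1.png",c["color"][:,:,::-1]); np.savez("m1",**c)
for n in ["wrist","scene","side"]:
    if n!="wrist": np.savez("m1"+n,**capture(n))
    for t in ["beam_mid","scoop_grip","slug0_mid","cell_mid"]:
        for r in finder.masks_of(t,n)[:3]:
            if r["score"]>.4:
                print(n,t,round(r["score"],2),np.round(r["extent"],1))
                if t=="beam_mid":
                    m=r["region"].astype(np.uint8); k=cv2.findContours(m,0,2)[0]; k=max(k,key=cv2.contourArea); print(cv2.approxPolyDP(k,4,True).reshape(-1,2).tolist())
g=cv2.cvtColor(c["color"],cv2.COLOR_RGB2GRAY)[::16,::8]
print("\n".join("".join(" .:-=+*#%@"[min(9,v//22)] for v in r) for r in g))
E
python3 go.py .5 .22 .36 65
```

```text
time_s: 22.83
tool_pos: [0.501, 0.2213, 0.3591]
tool_rot: [0.838, 0.545, 0.0, -0.002]
contact_force: [0.9, 0.3, -0.1]
grip_width: 0.0916
grasp_force: 0.0
time_s: 23.0
tool_pos: [0.5006, 0.2223, 0.3596]
tool_rot: [0.837, 0.548, 0.0, -0.001]
contact_force: [0.4, -0.4, -0.5]
grip_width: 0.0918
grasp_force: 0.0
wrist beam_mid 0.93 [281.5 139.9 172.8 279.8]
[[191, 0], [205, 50], [225, 66], [261, 191], [252, 217], [270, 276], [278, 280], [362, 262], [366, 252], [316, 0]]
scene beam_mid 0.64 [481.8 378.5 136.4 174.2]
[[462, 293], [426, 306], [414, 330], [487, 465], [532, 445], [550, 428], [526, 391], [506, 394], [477, 343], [484, 322], [469, 295]]
scene beam_mid 0.5 [434.  279.6  14.   21.2]
[[437, 271], [425, 280], [430, 290], [442, 285]]
scene scoop_grip 0.65 [292.8 254.8  48.1  23.2]
scene cell_mid 0.92 [313.  189.8  29.3  44.1]
side beam_mid 0.88 [305.4 398.5 144.2 158.2]
[[374, 339], [330, 319], [305, 347], [307, 370], [276, 417], [259, 417], [234, 452], [237, 479], [312, 479], [375, 370]]
side cell_mid 0.74 [386.4 188.1  36.1  48.9]
+++++++++-**+++*********+**:*:**+*:*:***+++*=+++++++
[... 1946 characters left out ...]
--------------:* .........
............:... .:::::.+++++++++++++++*+******+++++++****.:::::  :.:+ .........
........... ..  ..::::++++++++++*++++++***********+++******:::::      ..........
............ .....:::++++++++++*++++++++**+++*********++*+++:::  .   :::::::::::
............   ....:-+++++++++++++++++::::::::::::::::::::::::::::::::::::::::::
.  . .  ..    ................................. .  . .  .           .  .   .    
t 23.75 pos [0.5023 0.2195 0.3589] w 0.0922 F [ 0.4  0.6 -0.3]
yaw 66.24 toolz [-0.002  0.003 -1.   ] q [ 0.28  0.29 -0.91  1.62  0.23  1.34 -1.08]
shift(first, cur axes) [-0.01 -0.06 -0.03] norm 0.07 turn [-0.04 -0.02  0.25] 0.25
shift in new axes [-0.01 -0.06 -0.03]
```

```bash
cat > meter.py <<'E'
from h import *
from scipy.optimize import minimize
V=[]
for n in ["wrist","scene","side"]:
    c=capture(n); r=finder.masks_of("beam_mid",n)[0]; V.append((c,r["region"]))
def ren(c,p):
    im=np.zeros((480,640),np.uint8)
    for (y0,y1,hx,z1) in [(.07,.155,.054,.115),(-.155,-.07,.054,.115),(-.155,.155,.0575,.02)]:
        P=[]
        for x in (-hx,hx):
            for y in (y0,y1):
                for z in (0,z1):
                    P.append(proj(c,[p[0]+x*np.cos(p[2])-y*np.sin(p[2]),p[1]+x*np.sin(p[2])+y*np.cos(p[2]),z]))
        cv2.fillConvexPoly(im,cv2.convexHull((np.array(P)*16).round().astype(np.int32)),1,cv2.LINE_8,4)
    return im>0
def iou(p,vs): return [ (ren(c,p)&m).sum()/(ren(c,p)|m).sum() for c,m in vs]
for vs in [V,V[:1],V[1:2],V[2:]]:
    b=min((minimize(lambda p:-np.mean(iou(p,vs)),x0,method="Nelder-Mead",options=dict(initial_simplex=[x0,np.add(x0,[.02,0,0]),np.add(x0,[0,.02,0]),np.add(x0,[0,0,.1])],xatol=1e-4,fatol=1e-5)) for x0 in ([.523,.276,-.44],[.515,.285,-.4])),key=lambda r:r.fun)
    print(b.x.round(4),np.degrees(b.x[2]).round(2),np.round(iou(b.x,V),3))
E
python3 meter.py
```

```text
[ 0.4925  0.3026 -0.1905] -10.92 [0.959 0.92  0.944]
[ 0.4945  0.3059 -0.1916] -10.98 [0.972 0.891 0.944]
[ 0.4934  0.2979 -0.2026] -11.61 [0.946 0.927 0.93 ]
[ 0.4921  0.3067 -0.1775] -10.17 [0.955 0.889 0.954]
```

```bash
python3 go.py .5138 -.30 .24 83.86
```

```text
t 24.05 pos [0.5023 0.2196 0.359 ] w 0.0921 F [-0.1  0.4  0.5]
yaw 66.26 toolz [-0.002  0.003 -1.   ] q [ 0.28  0.29 -0.91  1.62  0.23  1.34 -1.08]
shift(first, cur axes) [-11.78   5.5    2.94] norm 13.33 turn [-0.03 -0.03 -3.52] 3.52
shift in new axes [-12.88   1.68   2.97]
```

```bash
python3 -m jog '[[0,0,0,0,0,-0.88,1],[0,0,0,0,0,-0.88,1],[0,0,0,0,0,-0.88,1],[0,0,0,0,0,-0.88,1],[-1,0.13,0,0,0,0,1],[-1,0.13,0,0,0,0,1],[-1,0.13,0,0,0,0,1],[-1,0.13,0,0,0,0,1],[-1,0.13,0,0,0,0,1],[-1,0.13,0.2,0,0,0,1],[-1,0.13,0.2,0,0,0,1],[-1,0.13,0.2,0,0,0,1]]';python3 -m jog '[[-0.97,0.13,0.3,0,0,0,1],[-0.97,0.13,0.3,0,0,0,1],[-0.97,0.13,0.3,0,0,0,1],[-0.97,0.13,0.3,0,0,0,1],[-0.97,0.13,0.3,0,0,0,1],[0,0,0.5,0,0,0,1],[0,0,0.5,0,0,0,1],[0,0,0,0,0,0,1],[0,0,0,0,0,0,1]]'
cat > cellfit.py <<'E'
from h import *
from go import plan
from scipy.optimize import minimize
plan(.5138,-.30,.041,83.86)
V=[]
for n in ["wrist","scene","side"]:
    c=capture(n); cv2.imwrite(f"pics/cf_{n}.png",c["color"][:,:,::-1])
    for t in ["cell_mid","slug0_mid"]:
        rs=finder.masks_of(t,n)[:4]
        for r in rs: print(n,t,round(r["score"],2),np.round(r["extent"],1))
        if t=="cell_mid" and rs and rs[0]["score"]>.5: V.append((c,rs[0]["region"]))
def ren(c,p):
    P=[proj(c,[p[0]+x*np.cos(p[2])-y*np.sin(p[2]),p[1]+x*np.sin(p[2])+y*np.cos(p[2]),z]) for x in (-.028,.028) for y in (-.033,.033) for z in (0,.08)]
    im=np.zeros((480,640),np.uint8); cv2.fillConvexPoly(im,cv2.convexHull((np.array(P)*16).round().astype(np.int32)),1,cv2.LINE_8,4); return im>0
def iou(p,vs): return [(ren(c,p)&m).sum()/(ren(c,p)|m).sum() for c,m in vs]
x0=[.5138,-.3,-.107]; print("x0",np.round(iou(x0,V),3))
for vs in [V]+[[v] for v in V]:
    b=minimize(lambda p:-np.mean(iou(p,vs)),x0,method="Nelder-Mead",options=dict(initial_simplex=[x0,np.add(x0,[.01,0,0]),np.add(x0,[0,.01,0]),np.add(x0,[0,0,.1])]))
    print(b.x.round(4),np.degrees(b.x[2]).round(2),np.round(iou(b.x,V),3))
E
python3 cellfit.py
```

```text
time_s: 25.05
tool_pos: [0.5092, -0.1051, 0.3342]
tool_rot: [0.744, 0.668, 0.0, -0.001]
contact_force: [1.3, 1.5, 0.6]
grip_width: 0.0921
grasp_force: 0.0
time_s: 25.8
tool_pos: [0.5136, -0.2978, 0.2326]
tool_rot: [0.744, 0.668, 0.0, -0.003]
contact_force: [0.7, 0.5, -0.2]
grip_width: 0.0918
grasp_force: 0.0
t 25.8 pos [ 0.5136 -0.2978  0.2326] w 0.0918 F [ 0.7  0.5 -0.2]
yaw 83.88 toolz [-0.004  0.005 -1.   ] q [ 1.    0.45 -0.69  1.68  0.31  1.13  0.12]
shift(first, cur axes) [-0.07  0.03  4.79] norm 4.79 turn [-0.05 -0.05  0.  ] 0.07
shift in new axes [-0.05  0.01  4.79]
wrist cell_mid 0.96 [326.9 219.3  75.3  95.6]
wrist slug0_mid 0.89 [311.8 194.4  24.5  17. ]
scene cell_mid 0.63 [314.  189.3  29.   44.2]
x0 [0.642 0.894]
[ 0.5158 -0.2991 -0.0932] -5.34 [0.684 0.916]
[ 0.5153 -0.2984 -0.106 ] -6.08 [0.697 0.891]
[ 0.517  -0.2998 -0.1255] -7.19 [0.639 0.933]
```

Run:
```python
from h import *
c=capture("wrist")
for p in ([.5138,-.3,-.107],[.5155,-.299,-.1]):
    P=np.array([proj(c,[p[0]+x*np.cos(p[2])-y*np.sin(p[2]),p[1]+x*np.sin(p[2])+y*np.cos(p[2]),z]) for x in (-.028,.028) for y in (-.033,.033) for z in (0,.08)])
    a,b=P.min(0),P.max(0); print((a+b)/2,b-a)
    print(P[1::2].round(0).tolist())
# bar centre column / fingers
r=finder.masks_of("cell_mid","wrist")[0]["region"]; k=max(cv2.findContours(r.astype(np.uint8),0,2)[0],key=cv2.contourArea); print(r.sum(),cv2.approxPolyDP(k,3,True).reshape(-1,2).tolist())
```

```text
[323.06459819 216.96871378] [73.3735435  95.50568595]
[[289.0, 265.0], [286.0, 184.0], [357.0, 265.0], [360.0, 184.0]]
[324.84655244 215.6621472 ] [73.45878604 95.78436673]
[[291.0, 264.0], [288.0, 183.0], [360.0, 263.0], [362.0, 182.0]]
4811 [[352, 167], [295, 168], [288, 182], [292, 262], [359, 261], [361, 182]]
```

```bash
python3 -m jog '[[-0.04,0.05,0.4,-0.05,-0.05,0,1],[0,0,0.6,0,0,0,1],[0,0,0.6,0,0,0,1],[0,0,0.6,0,0,0,1],[0,0,0.6,0,0,0,1],[0,0,0.6,0,0,0,1],[0,0,0.6,0,0,0,1],[0,0,0.5,0,0,0,1],[0,0,0.3,0,0,0,1],[0,0,0,0,0,0,1],[0,0,0,0,0,0,1]]'; python3 go.py .5155 -.2995 .041 83.86
```

```text
time_s: 27.27
tool_pos: [0.5162, -0.3003, 0.0413]
tool_rot: [0.744, 0.668, -0.0, 0.001]
contact_force: [-0.2, -0.4, -0.3]
grip_width: 0.0918
grasp_force: 0.0
t 27.27 pos [ 0.5162 -0.3003  0.0413] w 0.0918 F [-0.2 -0.4 -0.3]
yaw 83.86 toolz [ 0.001 -0.001 -1.   ] q [ 0.9   0.68 -0.56  1.81  0.49  0.79 -0.02]
shift(first, cur axes) [ 0.02 -0.02  0.01] norm 0.03 turn [0.01 0.01 0.  ] 0.02
shift in new axes [ 0.02 -0.02  0.01]
```

```bash
python3 -m jog '[[0,0,0,0,0,0,-1],[0,0,0,0,0,0,-1],[0,0,0,0,0,0,-1],[0,0,0,0,0,0,-1],[0,0,0,0,0,0,-1],[0,0,0,0,0,0,-1],[0,0,0,0,0,0,-1],[0,0,0,0,0,0,-1],[0,0,0,0,0,0,-1],[0,0,0,0,0,0,-1]]'; python3 -m jog '[[0,0,-0.15,0,0,0,-1],[0,0,-0.35,0,0,0,-1],[0,0,-0.5,0,0,0,-1],[0,0,-0.6,0,0,0,-1],[0,0,-0.6,0,0,0,-1],[0,0,-0.6,0,0,0,-1],[0,0,-0.6,0,0,0,-1],[0,0,-0.5,0,0,0,-1],[0,0,-0.2,0,0,0,-1],[0,0,0,0,0,0,-1]]'; python3 go.py .4928 .3035 .20 79.1
```

```text
time_s: 28.1
tool_pos: [0.5163, -0.3007, 0.0418]
tool_rot: [0.744, 0.668, -0.0, 0.001]
contact_force: [-1.1, 0.1, 5.3]
grip_width: 0.056
grasp_force: 30.0
time_s: 28.93
tool_pos: [0.5174, -0.3006, 0.2082]
tool_rot: [0.744, 0.668, 0.001, 0.003]
contact_force: [-0.5, -0.3, -2.3]
grip_width: 0.0558
grasp_force: 30.0
t 28.93 pos [ 0.5174 -0.3006  0.2082] w 0.0558 F [-0.5 -0.3 -2.3]
yaw 83.86 toolz [ 0.005 -0.004 -1.   ] q [ 0.99  0.47 -0.68  1.7   0.33  1.07  0.1 ]
shift(first, cur axes) [14.95 -2.23  0.13] norm 15.12 turn [0.07 0.04 0.95] 0.96
shift in new axes [14.71 -3.46  0.2 ]
```

```bash
python3 -m jog '[[0,0,0,0.07,0.04,0.48,-1],[0,0,0,0,0,0.48,-1],[0.39,-0.09,0,0,0,0,-1],[0.68,-0.16,0,0,0,0,-1],[0.88,-0.21,0,0,0,0,-1],[0.88,-0.21,0,0,0,0,-1],[0.88,-0.21,0,0,0,0,-1],[0.88,-0.21,0,0,0,0,-1],[0.88,-0.21,0,0,0,0,-1],[0.88,-0.21,0,0,0,0,-1],[0.88,-0.21,0,0,0,0,-1],[0.88,-0.21,0,0,0,0,-1]]'; python3 -m jog '[[0.88,-0.21,0,0,0,0,-1],[0.88,-0.21,0,0,0,0,-1],[0.88,-0.21,0,0,0,0,-1],[0.88,-0.21,0,0,0,0,-1],[0.88,-0.21,0,0,0,0,-1],[0.88,-0.21,0,0,0,0,-1],[0.68,-0.16,0,0,0,0,-1],[0.39,-0.09,0,0,0,0,-1],[0.2,-0.05,0,0,0,0,-1],[0,0,0,0,0,0,-1],[0,0,0,0,0,0,-1],[0,0,0,0,0,0,-1]]'; python3 go.py .4928 .3035 .094 79.1
```

```text
time_s: 29.93
tool_pos: [0.5, 0.0351, 0.2052]
tool_rot: [0.771, 0.637, -0.002, -0.003]
contact_force: [0.7, 0.2, -2.3]
grip_width: 0.0556
grasp_force: 30.0
time_s: 30.93
tool_pos: [0.4905, 0.2999, 0.2062]
tool_rot: [0.772, 0.636, -0.002, -0.002]
contact_force: [-0.6, -0.6, -2.3]
grip_width: 0.0557
grasp_force: 30.0
t 30.93 pos [0.4905 0.2999 0.2062] w 0.0557 F [-0.6 -0.6 -2.3]
yaw 78.95 toolz [-0.005  0.    -1.   ] q [ 0.03  0.48 -0.82  1.75  0.39  1.08 -1.11]
shift(first, cur axes) [0.1  0.05 2.8 ] norm 2.81 turn [-0.05  0.01 -0.03] 0.06
shift in new axes [0.1  0.04 2.8 ]
```

```bash
python3 -m jog '[[0.05,0.02,0.2,-0.05,0,0,-1],[0.05,0.02,0.35,0,0,0,-1],[0,0,0.4,0,0,0,-1],[0,0,0.4,0,0,0,-1],[0,0,0.4,0,0,0,-1],[0,0,0.4,0,0,0,-1],[0,0,0.35,0,0,0,-1],[0,0,0.2,0,0,0,-1],[0,0,0.1,0,0,0,-1],[0,0,0,0,0,0,-1],[0,0,0,0,0,0,-1],[0,0,0,0,0,0,-1]]'
python3 - <<'E'
from h import *
from go import plan
plan(.4928,.3035,.094,79.1)
c=capture("wrist");print([ (round(r["score"],2),np.round(r["extent"],0)) for r in finder.recognise("slug0_mid","wrist")[:4]])
V={}
for n in ["scene","side","wrist"]:
    if n!="wrist": c=capture(n)
    cv2.imwrite(f"pics/end_{n}.png",c["color"][:,:,::-1])
    print(n,[(round(r["score"],2),np.round(r["extent"],0)) for r in finder.recognise("cell_mid",n)[:2]],"low",proj(c,[.4928,.3035,.07]),"rim",proj(c,[.4928,.3035,.133]),"scoop",[(round(r["score"],2),np.round(r["extent"],0)) for r in finder.recognise("scoop_pan",n)[:2]])
E
python3 meter.py
```

```text
time_s: 31.93
tool_pos: [0.4933, 0.3064, 0.0958]
tool_rot: [0.771, 0.636, 0.001, -0.0]
contact_force: [-0.2, 0.4, -3.1]
grip_width: 0.0559
grasp_force: 30.0
t 31.93 pos [0.4933 0.3064 0.0958] w 0.0559 F [-0.2  0.4 -3.1]
yaw 79.05 toolz [ 0.002  0.002 -1.   ] q [-0.05  0.62 -0.73  1.83  0.52  0.89 -1.22]
shift(first, cur axes) [-0.07  0.    0.04] norm 0.09 turn [ 0.01 -0.03 -0.01] 0.03
shift in new axes [-0.07  0.    0.04]
[]
scene [(0.73, array([488., 372.,  37.,  47.]))] low [479.00084689 373.65481151] rim [487.88403466 362.06952602] scoop [(0.98, array([291., 253.,  45.,  27.]))]
side [(0.86, array([303., 410.,  41.,  50.]))] low [309.42928928 406.27962175] rim [308.73094094 389.86555754] scoop [(0.68, array([296., 199.,  16.,  21.]))]
wrist [(0.56, array([325., 327., 175., 222.]))] low [309.42928928 406.27962175] rim [308.73094094 389.86555754] scoop []Traceback (most recent call last):
  File "meter.py", line 5, in <module>
    c=capture(n); r=finder.masks_of("beam_mid",n)[0]; V.append((c,r["region"]))
                    ~~~~~~~~~~~~~~~~~~~~~~~~~~~~~^^^
IndexError: list index out of range
```

```bash
python3 -m jog '[[-0.05,0,0.03,0,0,0,-1],[0,0,0,0,0,0,-1],[0,0,0,0,0,0,-1],[0,0,0,0,0,0,-1],[0,0,0,0,0,0,-1],[0,0,0,0,0,0,-1]]'
python3 - <<'E'
from h import *
o=env.get_obs();print(o["joint_vel"].round(3))
for n in ["scene","side"]:
    c=capture(n);p=[.4933,.3045,-.191]
    P=np.array([proj(c,[p[0]+x*np.cos(p[2])-y*np.sin(p[2]),p[1]+x*np.sin(p[2])+y*np.cos(p[2]),z]) for x in (-.028,.028) for y in (-.033,.033) for z in (.054,.134)])
    print(n,(P.min(0)+P.max(0))/2,np.ptp(P,0),[np.round(r["extent"],0) for r in finder.recognise("cell_mid",n)[:1]])
E
```

```text
time_s: 33.13
tool_pos: [0.4923, 0.3039, 0.0937]
tool_rot: [0.771, 0.636, 0.001, -0.0]
contact_force: [-0.0, -0.5, -3.5]
grip_width: 0.0557
grasp_force: 30.0
[ 0.002  0.002  0.001  0.     0.     0.002 -0.001]
scene [483.63053887 369.63833362] [53.42649132 54.40479185] [array([488., 371.,  38.,  50.])]
side [308.02568694 400.54992117] [48.68570151 66.58714881] [array([304., 410.,  38.,  50.])]
```

```bash
python3 -c "
from rig import job
print(job.sign_off())"
```

```text
the job is handed in; nothing more can be done
None
```

I handed the job in at about 33 s: the slugs are in the cell, which the gripper holds by its frosted faces in the middle of the meter's gap, and the scoop stands on the counter. The sign-off returned no verdict, and the end position was checked from arm readings and network detections, not from a picture.

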